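# Clear the bench for gluing: carver onto the balancer arm, glue pot to keep-warm

## Robot

A 6-joint arm with a two-finger parallel gripper is mounted at the origin on the work surface. World frame = base frame: x ahead of the robot, y to its left, z up, the work surface at z = 0. Lengths are in m, angles in rad, forces in N, time in s.
With the tool pointing down it reaches from about 0.35 to 0.775 m from the base axis. Payload 5.5 kg.
Tool frame: the origin (TCP) lies midway between the tips of the shut fingers; the grasp point (between the pads) lies 19 mm behind it; z points along the fingers, x is the direction in which the jaws open and shut, and the axes are right-handed (so a half turn about z gives the same grasp; the last joint's range is limited). The gripper opens to 85 mm and grips with 20 to 120 N. Pads are 22 mm wide; open, the fingers measure 114 mm over their backs; the gripper's body (76 mm by 85 mm) begins 54 mm behind the grasp point. The pads swing forward as they close: fully open they stand 13 mm farther back than shut.
Start: joints at [1.109, 0.313, 0.046, 1.304, 0, 1.431], TCP at [0.182, 0.546, 0.231] pointing down, gripper open.
Joint ranges: [-2.76, 2.76], [-0.86, 1.69], [-1.03, 1.26], [-2.2, 2.34], [-1.47, 1.5], [-3.14, 3.14]. Speed limits (rad/s): [2.57, 2.57, 3.14, 3.14, 3.14, 3.14].

## Interface

Orientations are given as a unit quaternion [w, x, y, z].
In Python, from workcell import env gives the robot as it stands. The module is installed in compiled form; this text tells all that it offers.
- The arm moves only by the tool apply_moves, never from a script. Its argument "moves" is a list of rows, each a list of 3 entries, a list of its own where there are three numbers: the shift along the tool's x, y, z in cm, then the turn about the tool's z in degrees, then the opening, from 0 (shut) to 1 (fully open). In form: [[[x, y, z], yaw, gripper], ...]. A call has exactly 10 rows; each row is the pose to reach, as a shift and turn from the pose commanded when the call began, along the tool's axes at that moment; what a row does not reach only later rows make up. A row lasts 1/8 s, in which the tool goes at most 62.5 mm and 10.7 degrees, less where a joint would pass 70% of its speed; a pose out of reach is approached as far as the arm can. A call with a gripper value outside its range is refused whole. The fingers move at their own pace and stop on an object; "squeeze" is the grip in N (left out, the last holds). Time passes only in rows, so rows that repeat a pose let the fingers close, or fill a call up. It gives the time, the measured TCP pose, the force and the opening at its end, in the units of the state.
- env.get_state(): the state, without advancing time (a new reading comes with each control period).
- env.read_camera(name): name is "side" or "top" or "wrist"; returns a dict with "pixels" (384x512x3 uint8, red, green, blue), "fov_y" (degrees; the focal length in pixels is half the picture's height over the tangent of half this angle, whatever the lens; pixels are square), "cx", "cy" (the principal point, pixels), "world_from_camera" (4x4, takes a point from camera to world coordinates); the wrist camera has in their place "hand_eye" (4x4, takes a point from camera to tool coordinates, whose origin is the TCP and whose axes are the tool frame's). Camera axes: x right, y down, z forward; pixel columns grow to the right and rows downward; lengths in m; the calibration is good to about 2 mm. The wrist camera is an equidistant fisheye: a pixel r from the principal point sees the ray r / f radians off the axis. A picture is of the moment at which its call begins: read the wrist's pose just before it. There is no depth.
- env.hand_in(): hands the job in, once; it reports no verdict.
The state is a dict: "clock": time; "joint_pos": joint angles; "qvel": joint speeds; "tau": joint torques, N m; "tcp_pos": TCP position; "orientation": TCP orientation; "wrist_force": force on the tool from outside, world axes, zero at the start; "ft_torque": the same for the moment, N m; "finger_gap": finger opening in m.
Only numpy, scipy, OpenCV 4.12 (cv2) and the standard library are available. Lean on these libraries where they do the work, as an engineer would, in place of code of your own. Each camera call takes 0.05 s, during which the arm holds its last target.

## Task

Carving is finished, so make the bench ready to glue in the brace. Take the carver out of its sloping rest, hang it by its wire bail on the hook of the spring-balanced arm, ride it down in your grip until the arm carries it and has come to a stop, and only then let go; then swing the loaded arm home against its stop on the left, clear of the soundboard, and leave the carver hanging still. Also slide the lidded glue pot across the hot plate, without lifting it, from the red heating ring into the white keep-warm ring; keep the carver off the soundboard and leave everything else where it lies.

Things in the scene. Friction and masses are not known exactly. Their poses are not given: they have to be found in the camera images.
- carver: Cordless carver, 0.5-0.7 kg. Origin (near its centre of mass): middle of its black square grip, 36 x 36 mm, reaching z -30 to +30 mm. Own +z runs to the bail end: grey battery end, 38 mm diameter, z 30 to 48 mm, then the bail. Towards -z: aluminium nose, 32 mm diameter, to -50, thin burr to -70 mm. Starts in the rest; grip it on its two y flats, which stand free. Hung, its z points up
- carver_bail (a point): Middle of the cross bar of the carver's wire bail, 100 mm from the carver's origin along its own +z. The bail is a rigid square stirrup of 5 mm wire; the bar runs along the carver's own y; the opening under it is 41 mm wide and 40 mm high (narrowing at the foot)
- rest: Fixed wooden rest, base 165 x 90 x 12 mm. Origin: on the bench under the carver's origin, which starts 88 mm above. The carver lies in it leaning 45 degrees, its bail end up and towards the rest's own +x (away from the robot), the carver's own +x on its underside, held by a saddle at the nose and one at the battery end. It lifts straight up out of it
- balancer_head: Grey head at the end of the spring-balanced swing arm; stays level, carries hook and knob. Two parallel links, 250 mm long, lead from it to a swivel on a fixed column (30 mm thick) at the back of the bench. Origin: upper link pin; own +x points level to the column, whose swing axis is 245 (empty) to 250 mm away. Head and links overhang the hook: reach in from outside, tilted 35 to 50 degrees
- balancer_hook (a point): Seat of the steel hook (8 mm wire) under the arm's head: where the bar lies when hung; 300 mm above the bench with the arm empty. The hook opens outward, away from the column: shank 14 mm from the seat on the column's side, tip about 18 mm outward. To pass over the tip the bar's centre must be 25 to 45 mm above the seat, the bar level and square (within 0.35 rad) to the line seat-column
- balancer_knob (a point): Middle of the black round knob on top of the arm's head, 24 mm diameter, about 22 mm high, on a thinner stem; 97 mm above the hook seat and 20 mm nearer the column. Grip it from above to swing the arm. 271 to 276 mm from the swing axis, about 335 mm above the bench when the carver hangs. Move it steadily: the carver swings below like a pendulum (about 0.6 s a swing, dying away in some 5 s)
- balancer_swing (a joint): Swing of the arm about the column, rad. 0: home, against its stop on the left (+y); grows as the arm swings to the right over the soundboard (anticlockwise from above), where it starts, 1.05 to 1.35. Friction of 1 to 2 N at the knob; stays where it is left unless the carver swings hard
- balancer_beam (a joint): Sinking of the arm, rad: 0 is the upper stop, where the empty arm rests; grows as the hook sinks, 0.25 m of height per rad, up to 0.55. It starts to sink at about 1 N on the hook, then gives 80 N per m of sinking: the carver's weight settles it at about 0.19 to 0.30 rad (47 to 75 mm). Damped: settles within about a second
- workboard: Fixed plywood work board, 330 x 215 x 18 mm, with a small wooden soundboard (3 mm thick) and some low braces (tops 29 mm above the bench) on it; origin under its centre
- pot: Steel glue pot with its lid on (one piece), 0.55 to 0.85 kg, 110 mm diameter, 81 mm high to the lid rim (116 mm), black lid knob (20 mm diameter) to 103 mm. Origin: centre of its underside. A level wooden handle runs along own -x, roughly towards the robot, from 65 to 175 mm from the pot's axis, 20 mm wide, 14 mm high
- pot_handle (a point): Middle of the handle's section, on the handle 95 mm from the pot's axis, 56 mm above the pot's underside
- hotplate: Fixed flat hot plate, 250 x 360 mm, with a black top 45 mm above the bench; origin under its centre; the two rings are side by side on its own y axis, 160 mm apart
- mark_hot: Red printed ring of 144 mm diameter on the hot plate: heating place, where the pot starts. Origin: its centre, on the top surface. May be the left or the right one
- mark_warm: White printed ring of 144 mm diameter on the hot plate: keep-warm place. Origin: its centre, on the top surface
- brace: Bystander, to be left alone: loose spruce brace stick lying on the work board, 130 x 10 x 12 mm
- caul: Bystander, to be left alone: brass disc caul on the work board, 32 mm across, 13 mm high
- glue: Bystander, to be left alone: white plastic bottle with an orange cap standing at the back of the bench, 52 mm across, 150 mm high
- block: Bystander, to be left alone: cork sanding block at the left, 90 x 55 x 30 mm
- chisel: Bystander, to be left alone: small chisel with a dark wooden handle lying between the work board and the rest, about 210 mm long, 26 mm thick
- jar: Bystander, to be left alone: amber glass jar with a steel lid at the back, 60 mm across, 60 mm high
- clamp: Bystander, to be left alone: wooden cam clamp lying flat at the back left, 170 x 100 x 20 mm

How it is judged:
By the outcome, as a careful person would: the job done as asked, in the order asked, and still so for the second after the job is handed in, with the robot touching nothing.
It also fails if it takes over 72 s, if anything falls off the work surface, if the arm or the gripper's body presses on something with over 40 N, if the wrist force passes 120 N, or if a joint passes its speed limit or range.

## Working session

There is one attempt and no reset: what is moved stays moved. The work goes in short steps, Python scripts to look and compute and a tool call to move; the robot and the scene stay as the last step left them, time stands still between calls to the robot, and variables do not carry over. Pictures are saved under pics/ and viewed, and the job is handed in when it is done.

Besides the shell and the picture viewer there is one more tool, called in YAML: its name, and indented under it one key for each argument. apply_moves: Moves the arm, as the interface text tells. Its arguments: {"type":"object","properties":{"moves":{"type":"array","items":{"type":"array"}},"squeeze":{"type":"number"}},"required":["moves"]}

```bash
mkdir -p pics; ls; python3 - <<'E'
from workcell import env
import cv2,json,numpy as np
s=env.get_state();print({k:np.round(v,4).tolist() for k,v in s.items()})
for n in ["side","top","wrist"]:
    r=env.read_camera(n)
    cv2.imwrite(f"pics/{n}0.png",cv2.resize(r["pixels"][:,:,::-1],(768,576),interpolation=cv2.INTER_CUBIC))
    cv2.imwrite(f"pics/raw_{n}0.png",r["pixels"][:,:,::-1])
    print(n,r["fov_y"],r["cx"],r["cy"],np.round(r.get("world_from_camera",r.get("hand_eye")),4).tolist())
print(env.get_state()["clock"])
E
```

```text
pics
{'clock': 0.0, 'joint_pos': [1.1094, 0.314, 0.045, 1.3036, -0.0, 1.4312], 'qvel': [0.0017, 0.0013, -0.0001, 0.001, -0.0004, 0.0005], 'tau': [-0.0005, -48.0624, 29.8534, 0.0194, -0.0002, -0.0], 'tcp_pos': [0.1816, 0.545, 0.2304], 'orientation': [0.0004, 0.8112, 0.5847, -0.0008], 'wrist_force': [0.0479, 0.3723, 0.0869], 'ft_torque': [0.0188, 0.0086, 0.0071], 'finger_gap': 0.0852}
side 43.592911774757866 262.3777838014532 190.04338702323795 [[0.8595, -0.331, 0.3894, 0.0694], [-0.5109, -0.5358, 0.6723, -0.869], [-0.0139, -0.7768, -0.6296, 1.0788], [0.0, 0.0, 0.0, 1.0]]
top 55.33919642076058 259.8466353964822 192.47905287499236 [[0.0109, -0.9964, 0.0841, 0.4959], [-0.9998, -0.0095, 0.0173, 0.0168], [-0.0164, -0.0843, -0.9963, 1.2265], [0.0, 0.0, 0.0, 1.0]]
wrist 65.70646984690485 255.50947588833233 188.61983405431698 [[1.0, -0.0016, 0.0001, 0.0], [0.0015, 0.9472, 0.3207, -0.0833], [-0.0006, -0.3207, 0.9472, -0.1427], [0.0, 0.0, 0.0, 1.0]]
0.15
```

View pics/side0.png

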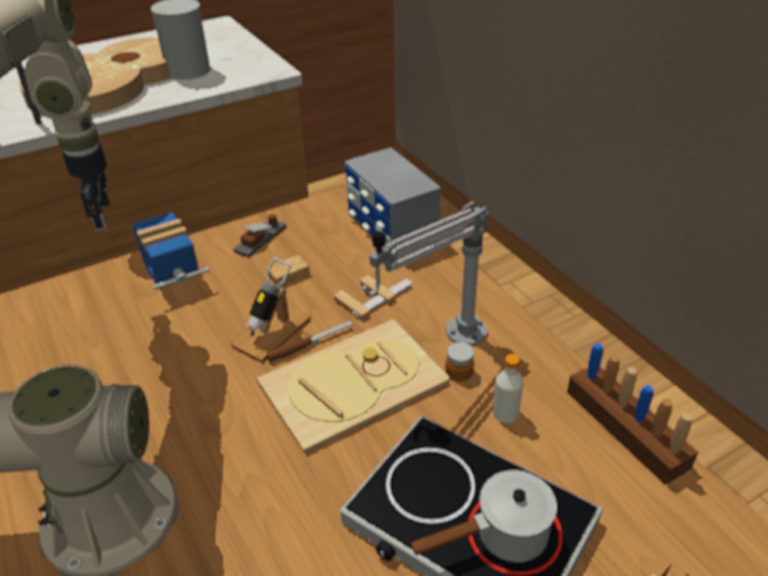

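View pics/top0.png

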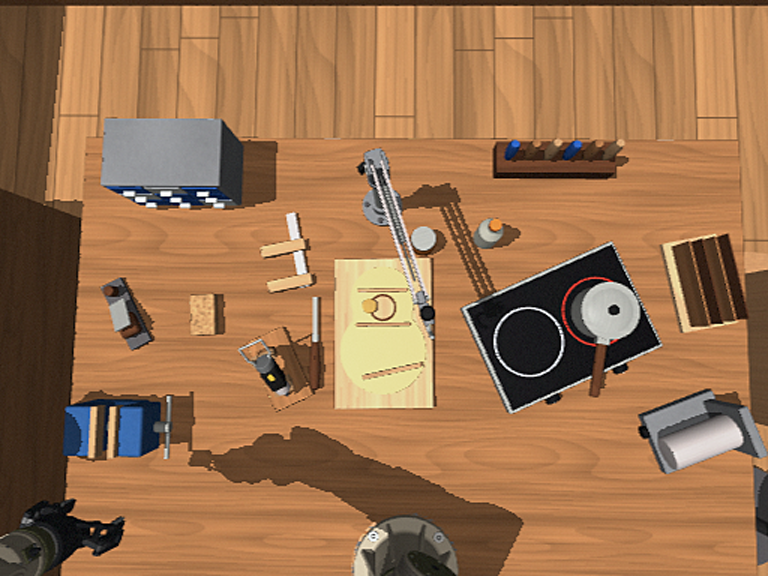

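View pics/wrist0.png

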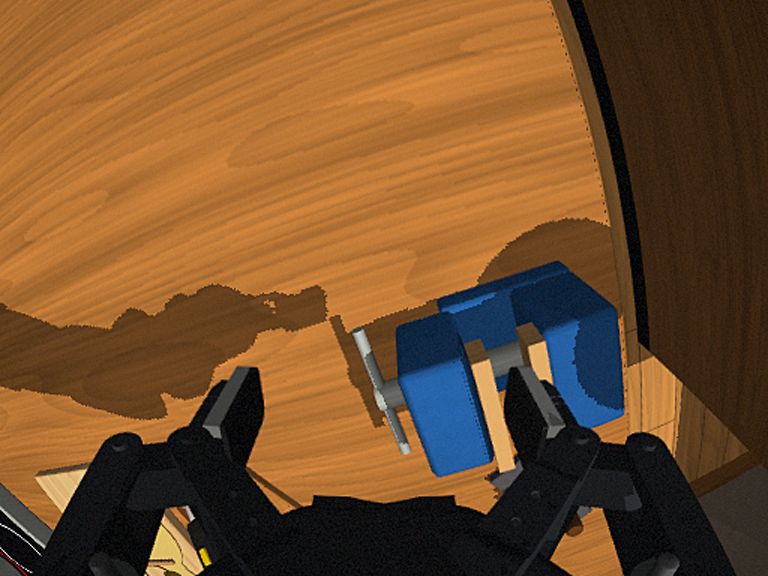

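```bash
python3 - <<'E'
import cv2,numpy as np
def crop(n,x,y,w,h,s):
    im=cv2.imread(f"pics/raw_{n}0.png")[y:y+h,x:x+w]
    return cv2.resize(im,None,fx=s,fy=s,interpolation=cv2.INTER_CUBIC)
cv2.imwrite("pics/c1.png",crop("top",150,200,80,80,7))
cv2.imwrite("pics/c2.png",crop("side",150,160,80,80,7))
cv2.imwrite("pics/c3.png",crop("side",230,120,110,110,5))
cv2.imwrite("pics/c4.png",crop("top",230,90,80,140,4))
E
```

```text
(no output)
```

View pics/c1.png

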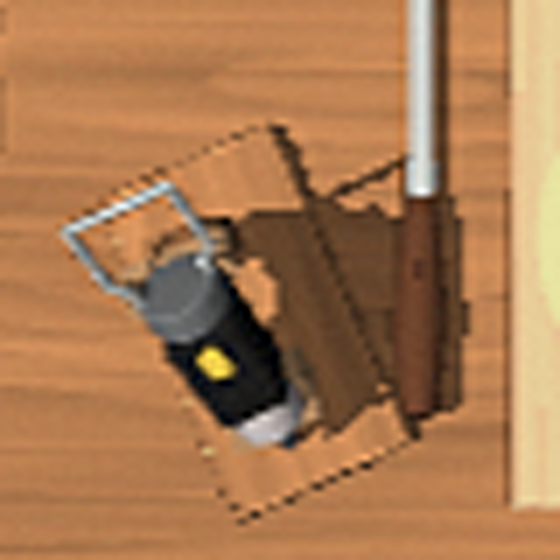

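View pics/c2.png

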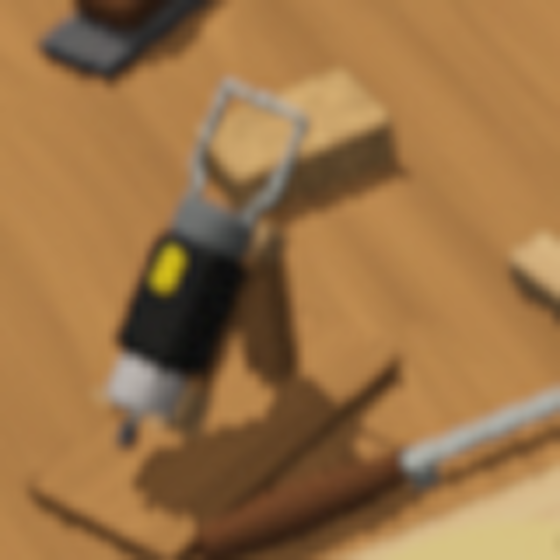

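View pics/c3.png

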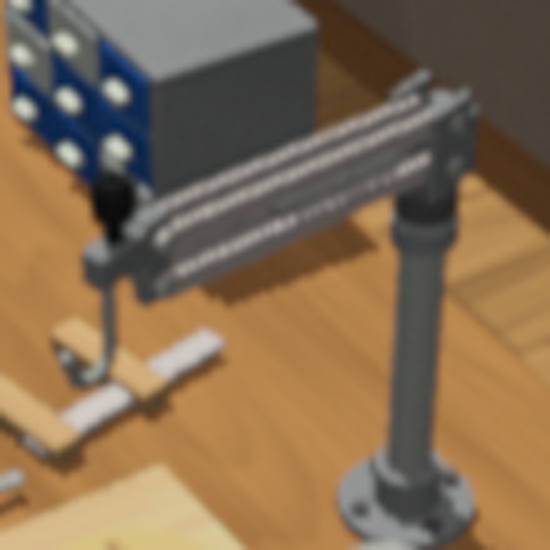

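View pics/c4.png

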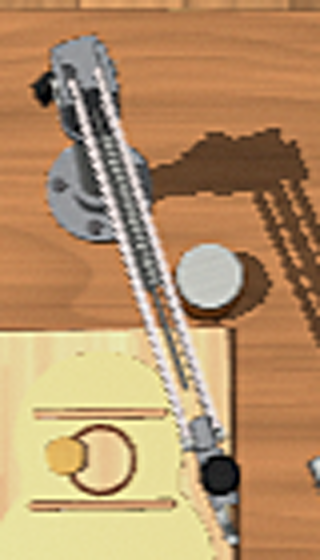

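```bash
cat > h.py <<'E'
import cv2,numpy as np
from scipy.spatial.transform import Rotation as R
CAL={"side":(43.592911774757866,262.3777838014532,190.04338702323795,np.array([[0.8595,-0.331,0.3894,0.0694],[-0.5109,-0.5358,0.6723,-0.869],[-0.0139,-0.7768,-0.6296,1.0788]])),
"top":(55.33919642076058,259.8466353964822,192.47905287499236,np.array([[0.0109,-0.9964,0.0841,0.4959],[-0.9998,-0.0095,0.0173,0.0168],[-0.0164,-0.0843,-0.9963,1.2265]]))}
def ray(n,p):
    f,cx,cy,T=CAL[n];f=192/np.tan(np.radians(f/2))
    d=T[:,:3]@np.array([(p[0]-cx)/f,(p[1]-cy)/f,1]);return T[:,3],d/np.linalg.norm(d)
def plane(n,p,z):
    o,d=ray(n,p);return o+d*(z-o[2])/d[2]
def tri(a,b):
    (o1,d1),(o2,d2)=ray("top",a),ray("side",b)
    A=np.stack([d1,-d2],1);t=np.linalg.lstsq(A,o2-o1,rcond=None)[0]
    p,q=o1+d1*t[0],o2+d2*t[1];return (p+q)/2,np.linalg.norm(p-q)
def proj(n,X):
    f,cx,cy,T=CAL[n];f=192/np.tan(np.radians(f/2))
    c=T[:,:3].T@(np.asarray(X)-T[:,3]);return np.array([cx+f*c[0]/c[2],cy+f*c[1]/c[2]])
def cr(x,y,s,u,v): return ((u+.5)/s-.5+x,(v+.5)/s-.5+y)
# wrist: tool pose from state -> ray in world
def wray(s,cam,p):
    f=192/np.tan(np.radians(cam["fov_y"]/2));dx,dy=p[0]-cam["cx"],p[1]-cam["cy"];r=np.hypot(dx,dy);th=r/f
    dc=np.array([np.sin(th)*dx/r,np.sin(th)*dy/r,np.cos(th)]);H=np.array(cam["hand_eye"])
    w,x,y,z=s["orientation"];Rt=R.from_quat([x,y,z,w]).as_matrix()
    return np.array(s["tcp_pos"])+Rt@H[:3,3],Rt@H[:3,:3]@dc
def wplane(s,cam,p,z):
    o,d=wray(s,cam,p);return o+d*(z-o[2])/d[2]
def wproj(s,cam,X):
    H=np.array(cam["hand_eye"]);w,x,y,z=s["orientation"];Rt=R.from_quat([x,y,z,w]).as_matrix()
    c=H[:3,:3].T@(Rt.T@(np.asarray(X)-np.array(s["tcp_pos"]))-H[:3,3])
    f=192/np.tan(np.radians(cam["fov_y"]/2));th=np.arctan2(np.hypot(c[0],c[1]),c[2]);q=c[:2]/np.hypot(c[0],c[1])*f*th
    return q+[cam["cx"],cam["cy"]]
E
python3 - <<'E'
from h import *
np.set_printoptions(precision=4,suppress=True)
c1=lambda u,v:cr(150,200,7,u,v);c2=lambda u,v:cr(150,160,7,u,v);c3=lambda u,v:cr(230,120,5,u,v);c4=lambda u,v:cr(230,90,4,u,v)
for a,b in [((68,235),(228,83)),((168,185),(305,125)),((215,363),(168,268))]:
    print(tri(c1(*a),c2(*b)))
a,b=plane("top",c1(68,235),.1587),plane("top",c1(168,185),.1587)
print("bail plane",a,b,(a+b)/2,np.degrees(np.arctan2(*(a-b)[[1,0]])))
# rest base corners at z=.012
for q in [(272,127),(415,435),(240,520)]: print("rest",plane("top",c1(*q),.012))
print("knob",tri(c4(220,473),c3(113,195)))
print("flange",plane("top",c4(98,190),.008),plane("side",c3(407,500),.008))
im=cv2.imread("pics/raw_top0.png");hsv=cv2.cvtColor(im,cv2.COLOR_BGR2HSV)
red=((hsv[...,0]<6)|(hsv[...,0]>174))&(hsv[...,1]>180)&(hsv[...,2]>120)
red[:, :360]=0;red[:150]=0;red[240:]=0
ys,xs=np.nonzero(red);P=np.array([plane("top",(x,y),.045)[:2] for x,y in zip(xs,ys)])
def circ(P):
    A=np.c_[2*P,np.ones(len(P))];s=np.linalg.lstsq(A,(P**2).sum(1),rcond=None)[0];return s[:2],np.sqrt(s[2]+s[:2]@s[:2])
print("red",len(P),circ(P))
wh=(hsv[...,1]<50)&(hsv[...,2]>170);wh[:190]=0;wh[262:]=0;wh[:,:322]=0;wh[:,382:]=0
ys,xs=np.nonzero(wh);P=np.array([plane("top",(x,y),.045)[:2] for x,y in zip(xs,ys)])
c,r=circ(P)
for _ in range(3):
    P=P[abs(np.linalg.norm(P-c,axis=1)-r)<.012];c,r=circ(P)
print("white",len(P),c,r)
# handle: brown
i=cv2.resize(im[170:280,370:450],None,fx=6,fy=6,interpolation=cv2.INTER_CUBIC);cv2.imwrite("pics/c5.png",i)
i=cv2.resize(cv2.imread("pics/raw_side0.png")[280:384,220:410],None,fx=4,fy=4,interpolation=cv2.INTER_CUBIC);cv2.imwrite("pics/c6.png",i)
E
```

```text
(array([0.4653, 0.3253, 0.163 ]), np.float64(0.0016876900252468115))
(array([0.4858, 0.2864, 0.1559]), np.float64(0.0006336955172126161))
(array([0.4089, 0.2744, 0.1139]), np.float64(0.00010024000845629239))
bail plane [0.4644 0.327  0.1587] [0.4856 0.2858 0.1587] [0.475  0.3064 0.1587] 117.23661202860868
rest [0.5121 0.2741 0.012 ]
rest [0.3687 0.2029 0.012 ]
rest [0.3283 0.2841 0.012 ]
knob (array([ 0.5312, -0.0251,  0.3991]), np.float64(0.0003745230037648588))
flange [0.7866 0.0594 0.008 ] [0.7888 0.0579 0.008 ]
red 139 (array([ 0.5527, -0.405 ]), np.float64(0.07219840408442742))
white 104 [ 0.4769 -0.2485] 0.08344657527569152
```

View pics/c5.png

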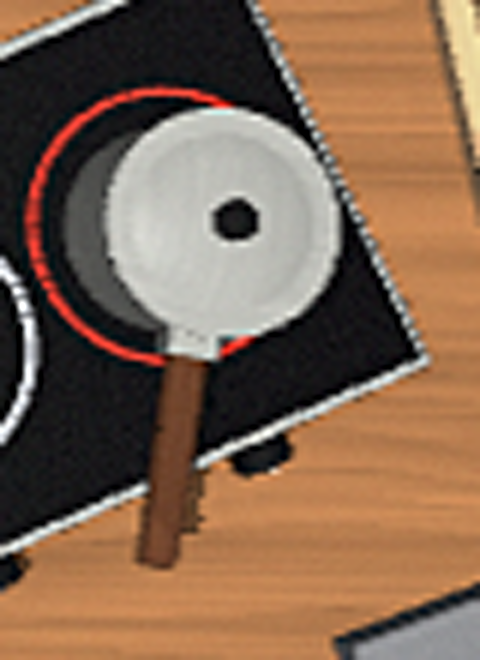

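View pics/c6.png

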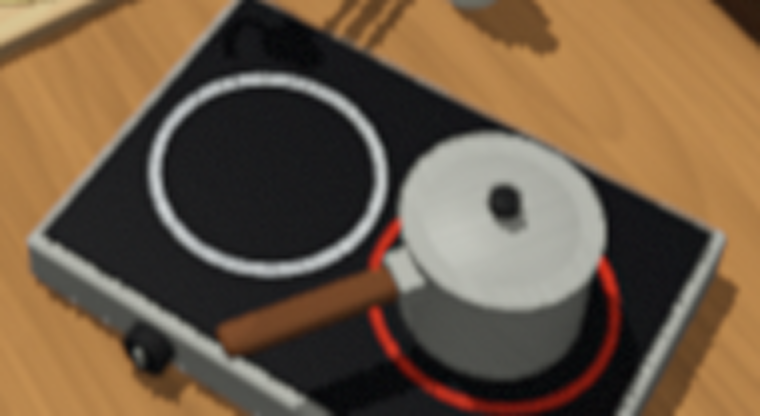

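apply_moves:
  moves:
    - [[-2,3,0],-5,1]
    - [[-5,7.5,0],-12,1]
    - [[-8,12.5,0],-20,1]
    - [[-11,17.5,0],-28,1]
    - [[-14,22,0],-36,1]
    - [[-16.5,26,0],-42,1]
    - [[-18,28.5,0],-45,1]
    - [[-18.9,29.8,0],-45,1]
    - [[-18.9,29.8,0],-45,1]
    - [[-18.9,29.8,0],-45,1]

```text
clock: 1.4
tcp_pos: [0.4041, 0.2726, 0.2312]
orientation: [-0.0, 0.526, 0.851, -0.0]
wrist_force: [-0.3, 0.3, -0.0]
finger_gap: 0.0854
```

```bash
cat > snap.py <<'E'
import sys
from workcell import env
from h import *
import pickle
def snap(n,tag):
    s=env.get_state();r=env.read_camera(n)
    cv2.imwrite(f"pics/{tag}_raw.png",r["pixels"][:,:,::-1]);cv2.imwrite(f"pics/{tag}.png",cv2.resize(r["pixels"][:,:,::-1],(768,576),interpolation=cv2.INTER_CUBIC))
    pickle.dump((s,r),open(f"pics/{tag}.pkl","wb"));return s,r
if __name__=="__main__":
    s,r=snap(sys.argv[1],sys.argv[2])
    for k in ["clock","joint_pos","tcp_pos","orientation","wrist_force","finger_gap"]: print(k,np.round(s[k],4))
E
python3 snap.py wrist w1
python3 - <<'E'
from h import *
im=cv2.imread("pics/raw_top0.png");hsv=cv2.cvtColor(im,cv2.COLOR_BGR2HSV)
def circ(P):
    A=np.c_[2*P,np.ones(len(P))];s=np.linalg.lstsq(A,(P**2).sum(1),rcond=None)[0];return s[:2],np.sqrt(s[2]+s[:2]@s[:2])
wh=(hsv[...,1]<50)&(hsv[...,2]>150)
n,l,st,_=cv2.connectedComponentsWithStats(wh.astype(np.uint8),connectivity=8)
for i in range(1,n):
    if st[i,4]>40 and 310<st[i,0]<400: 
        ys,xs=np.nonzero(l==i);P=np.array([plane("top",(x,y),.045)[:2] for x,y in zip(xs,ys)]);print(st[i],circ(P))
f=lambda u,v:cr(370,170,6,u,v)
for u,v in [(187,360),(157,562)]: print(plane("top",f(u,v),.108))
print("lidknob",plane("top",f(236,220),.148), "lid",plane("top",f(224,222),.126))
E
```

```text
clock 1.4
joint_pos [ 4.2830e-01  1.4420e-01 -1.7180e-01  1.2552e+00  5.0000e-04 -3.5800e-02]
tcp_pos [0.4041 0.2726 0.2312]
orientation [-3.000e-04  5.256e-01  8.508e-01 -0.000e+00]
wrist_force [-0.3116  0.301  -0.0396]
finger_gap 0.0854
[319 146  15  15 114] (array([ 0.72599791, -0.17742133]), np.float64(0.018255472450829674))
[328 161  81  36 166] (array([ 0.66263405, -0.3051367 ]), np.float64(0.08406407358045931))
[ 388  188   38   42 1141] (array([ 0.55252925, -0.43318218]), np.float64(0.044999965876086435))
[329 205  45  30 104] (array([ 0.48614593, -0.25909435]), np.float64(0.07241498736171476))
[331 223  45  28 105] (array([ 0.48597581, -0.25915559]), np.float64(0.07177419666299802))
[ 0.48188549 -0.39068881  0.108     ]
[ 0.38123905 -0.37364747  0.108     ]
lidknob [ 0.55063769 -0.4013236   0.148     ] lid [ 0.55069776 -0.40389479  0.126     ]
```

View pics/w1.png

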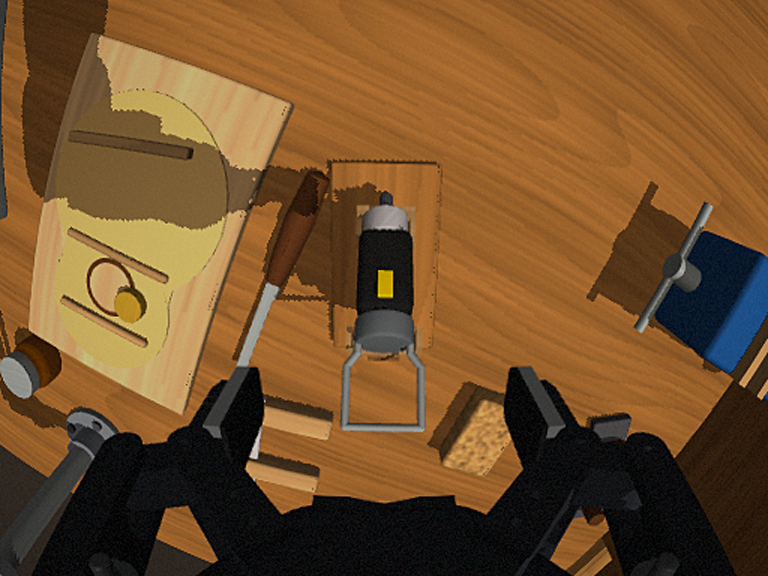

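```bash
python3 - <<'E'
from h import *
import pickle
s,r=pickle.load(open("pics/w1.pkl","rb"))
a,b=[wplane(s,r,(u/1.5,v/1.5),.1587) for u,v in [(344,428),(423,429)]]
print(a,b,(a+b)/2,np.linalg.norm(a-b),np.degrees(np.arctan2(*(b-a)[[1,0]])))
m=(a+b)/2;d=b-a;d/=np.linalg.norm(d);e=np.array([d[1],-d[0],0]);print("origin",m-.0707*e)
for u,v in [(386,284),(386,200)]: print(wplane(s,r,(u/1.5,v/1.5),.1139))
print(wproj(s,r,[.4103,.2747,.088])*1.5)
w,x,y,z=s["orientation"];print(R.from_quat([x,y,z,w]).as_matrix())
E
```

```text
[0.48736815 0.28836466 0.1587    ] [0.46700375 0.33107208 0.1587    ] [0.47718595 0.30971837 0.1587    ] 0.047314188872572806 115.49345722684687
origin [0.4133697  0.27928852 0.1587    ]
[0.40831984 0.27716053 0.1139    ]
[0.36185329 0.25389777 0.1139    ]
[381.11885547 272.4837238 ]
[[-4.47580541e-01  8.94243486e-01 -4.97222249e-04]
 [ 8.94243499e-01  4.47580703e-01  2.79973233e-04]
 [ 4.72911324e-04 -3.19327193e-04 -9.99999837e-01]]
```

apply_moves:
  moves:
    - [[0.1,0.2,2],0,1]
    - [[0.1,0.2,5],0,1]
    - [[0.1,0.2,9],0,1]
    - [[0.1,0.2,12.5],0,1]
    - [[0.1,0.2,15],0,1]
    - [[0.1,0.2,16.1],0,1]
    - [[0.1,0.2,16.1],0,1]
    - [[0.1,0.2,16.1],0,0]
    - [[0.1,0.2,16.1],0,0]
    - [[0.1,0.2,16.1],0,0]
  squeeze: 60

```text
clock: 2.7
tcp_pos: [0.4066, 0.2744, 0.0713]
orientation: [-0.0, 0.526, 0.851, 0.001]
wrist_force: [-1.2, 0.4, 5.0]
finger_gap: 0.0355
```

```bash
python3 snap.py wrist w2
```

```text
clock 2.7
joint_pos [ 0.4291  0.2624 -0.4395  0.8672  0.0012 -0.0344]
tcp_pos [0.4066 0.2744 0.0713]
orientation [-0.      0.5258  0.8506  0.001 ]
wrist_force [-1.1708  0.3587  4.968 ]
finger_gap 0.0355
```

View pics/w2.png

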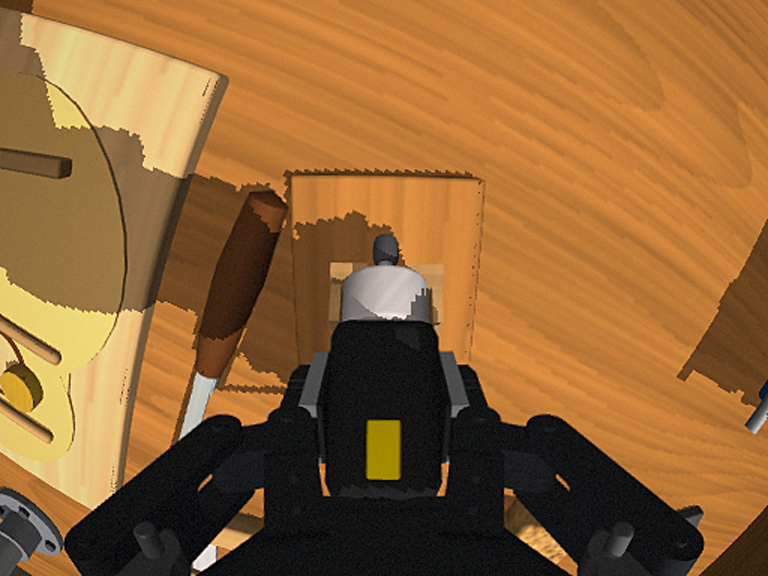

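apply_moves:
  moves:
    - [[0,0,-0.5],0,0]
    - [[0,0,-2],0,0]
    - [[0,0,-4],0,0]
    - [[0,0,-7],0,0]
    - [[0,0,-10],0,0]
    - [[0,0,-13],0,0]
    - [[0,0,-15.5],0,0]
    - [[0,0,-17],0,0]
    - [[0,0,-17.6],0,0]
    - [[0,0,-17.6],0,0]
  squeeze: 80

```text
clock: 4.0
tcp_pos: [0.406, 0.2736, 0.246]
orientation: [-0.0, 0.526, 0.851, -0.0]
wrist_force: [0.1, -0.7, -7.2]
finger_gap: 0.035
```

```bash
python3 snap.py wrist w3; python3 snap.py side s3;python3 snap.py top t3 >/dev/null
python3 - <<'E'
import cv2
a=cv2.imread("pics/s3_raw.png")[90:240,140:290];b=cv2.imread("pics/t3_raw.png")[170:320,120:270]
cv2.imwrite("pics/s3c.png",cv2.hconcat([cv2.resize(x,None,fx=2.6,fy=2.6,interpolation=cv2.INTER_CUBIC) for x in (a,b)]))
E
```

```text
clock 4.0
joint_pos [ 0.4289  0.1438 -0.136   1.2915  0.     -0.0346]
tcp_pos [0.406  0.2736 0.246 ]
orientation [-2.000e-04  5.258e-01  8.506e-01 -2.000e-04]
wrist_force [ 0.0724 -0.7133 -7.1934]
finger_gap 0.035
clock 4.05
joint_pos [ 0.4289  0.1442 -0.1367  1.2913  0.     -0.0346]
tcp_pos [0.4057 0.2735 0.2455]
orientation [-4.000e-04  5.258e-01  8.506e-01 -6.000e-04]
wrist_force [-0.639   1.1559 -7.2833]
finger_gap 0.0351
```

View pics/w3.png

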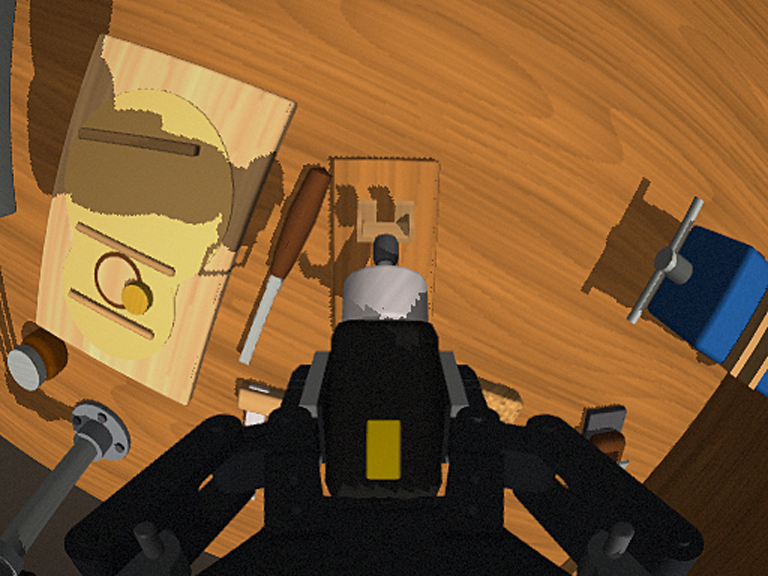

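View pics/s3c.png

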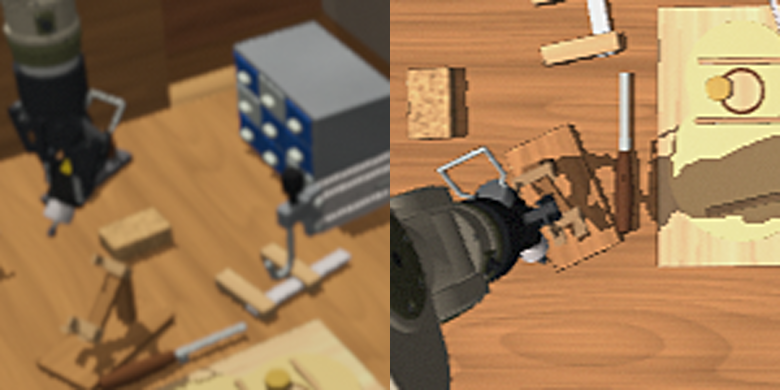

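```bash
python3 - <<'E'
import cv2
a=cv2.imread("pics/s3_raw.png")[115:155,160:200];b=cv2.imread("pics/t3_raw.png")[215:255,130:170]
cv2.imwrite("pics/s3d.png",cv2.hconcat([cv2.resize(x,None,fx=9,fy=9,interpolation=cv2.INTER_CUBIC) for x in (a,b)]))
E
```

```text
(no output)
```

View pics/s3d.png

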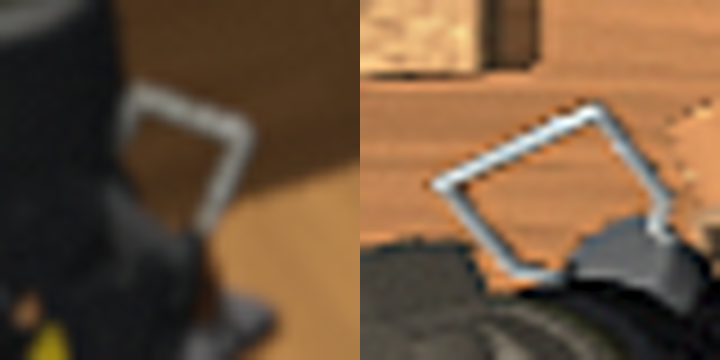

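```bash
python3 - <<'E'
from h import *
np.set_printoptions(precision=4,suppress=True)
S=lambda u,v:cr(160,115,9,u,v);T=lambda u,v:cr(130,215,9,u-360,v)
A=tri(T(443,184),S(133,93));B=tri(T(595,110),S(248,133));print(A,B)
m=(A[0]+B[0])/2;t=np.array([.4057,.2735,.2455]);e=np.array([.8944,.4473,0]);l=np.array([-.4473,.8944,0])
print("bail rel tcp (fwd,left,up)",(m-t)@e,(m-t)@l,m[2]-t[2],np.linalg.norm(A[0]-B[0]))
for z in (.3335,):
    a,b=plane("top",T(443,184),z),plane("top",T(595,110),z);m=(a+b)/2;print("top@z",(m-t)@e,(m-t)@l)
# hook pixels
knob=np.array([.5312,-.0251,.397]);col=np.array([.7877,.0588,0]);u=(knob-col)[:2];u/=np.linalg.norm(u)
seat=np.r_[knob[:2]+.02*u,.300];print("seat",seat,"ang",np.degrees(np.arctan2(-u[1],-u[0])))
print("seat proj side crop c3",(proj("side",seat)-[230,120])*5)
E
```

```text
(array([0.4641, 0.3258, 0.3355]), np.float64(0.0009964029863309995)) (array([0.4857, 0.2849, 0.3346]), np.float64(0.001713269940310772))
bail rel tcp (fwd,left,up) 0.07611800288212012 -0.002475086457844769 0.08954355129770564 0.0462683020242321
top@z 0.07620009369267429 -0.0018578453594091187
seat [ 0.5122 -0.0313  0.3   ] ang 18.112688638281554
seat proj side crop c3 [ 90.2826 368.9722]
```

apply_moves:
  moves:
    - [[-1,-0.6,0],0,0]
    - [[-3.5,-2.2,0],1,0]
    - [[-7.5,-4.7,0],2,0]
    - [[-12,-7.5,0],4,0]
    - [[-16.5,-10.3,0],5.5,0]
    - [[-21,-13.1,0],7,0]
    - [[-25,-15.6,0],8,0]
    - [[-28,-17.4,0],8.5,0]
    - [[-29.7,-18.5,0],8.5,0]
    - [[-29.7,-18.5,0],8.5,0]

```text
clock: 5.4
tcp_pos: [0.3728, -0.076, 0.246]
orientation: [-0.0, 0.589, 0.808, -0.0]
wrist_force: [0.1, 0.6, -6.4]
finger_gap: 0.0348
```

```bash
python3 snap.py side s4;python3 snap.py top t4 
python3 - <<'E'
import cv2
a=cv2.imread("pics/s4_raw.png")[120:210,200:290];b=cv2.imread("pics/t4_raw.png")[190:280,240:330]
cv2.imwrite("pics/s4d.png",cv2.hconcat([cv2.resize(x,None,fx=4.4,fy=4.4,interpolation=cv2.INTER_CUBIC) for x in (a,b)]))
E
```

```text
clock 5.4
joint_pos [-4.1290e-01 -6.9900e-02 -3.5960e-01  1.2814e+00 -2.0000e-04 -7.2460e-01]
tcp_pos [ 0.3728 -0.076   0.246 ]
orientation [-1.000e-04  5.888e-01  8.083e-01 -1.000e-04]
wrist_force [ 0.0904  0.5676 -6.4387]
finger_gap 0.0348
clock 5.45
joint_pos [-4.1110e-01 -7.0000e-02 -3.5970e-01  1.2818e+00  3.0000e-04 -7.2400e-01]
tcp_pos [ 0.3728 -0.0751  0.2461]
orientation [-4.000e-04  5.883e-01  8.087e-01  1.000e-04]
wrist_force [-0.2961  1.934  -5.2847]
finger_gap 0.0349
```

View pics/s4d.png

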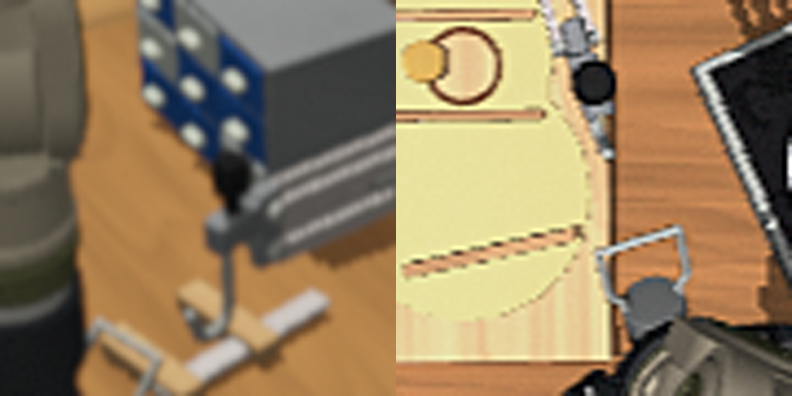

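```bash
python3 - <<'E'
from h import *
np.set_printoptions(precision=4,suppress=True)
T=lambda u,v:cr(240,190,4.4,u-396,v);S=lambda u,v:cr(200,120,4.4,u,v)
a,b=plane("top",T(601,257),.335),plane("top",T(682,229),.335);m=(a+b)/2
print(a,b,m,np.linalg.norm(a-b),"bar normal",np.degrees(np.arctan2((a-b)[1],(a-b)[0]))-90)
print(tri(T(601,257),S(97,326)),tri(T(682,229),S(157,362)))
k=plane("top",T(594,83),.397);t=plane("top",T(607,153),.322);print("knob",k,"tip",t)
print("knob tri",tri(T(594,83),S(232,178)),"tip tri",tri(T(607,153),S(190,315)))
e=np.array([.9505,.3109]);l=np.array([-.3109,.9505])
for n,p in (("knob",k),("tip",t)): print(n,(p-m)[:2]@e,(p-m)[:2]@l)
E
```

```text
[ 0.4374 -0.0327  0.335 ] [ 0.4532 -0.077   0.335 ] [ 0.4453 -0.0548  0.335 ] 0.04698222240828522 bar normal 19.569586602201824
(array([ 0.4378, -0.033 ,  0.3337]), np.float64(0.0009587100676567176)) (array([ 0.4528, -0.0771,  0.3327]), np.float64(0.000594917435552394))
knob [ 0.5301 -0.0252  0.397 ] tip [ 0.4942 -0.0365  0.322 ]
knob tri (array([ 0.5306, -0.0255,  0.3951]), np.float64(0.0008140258029322291)) tip tri (array([ 0.4944, -0.0367,  0.3199]), np.float64(0.0005082383099863824))
knob 0.08982727689088263 0.001768020081052502
tip 0.052172397984617744 0.002236173665043623
```

apply_moves:
  moves:
    - [[0.1,0.5,0],0,0]
    - [[0.2,1.5,0],0,0]
    - [[0.2,2.5,0],0,0]
    - [[0.2,3.5,0],0,0]
    - [[0.2,4.5,0],0,0]
    - [[0.2,5.5,0],0,0]
    - [[0.2,6.4,0],0,0]
    - [[0.2,6.9,0],0,0]
    - [[0.2,7,0],0,0]
    - [[0.2,7,0],0,0]

```text
clock: 6.75
tcp_pos: [0.4392, -0.051, 0.2462]
orientation: [-0.0, 0.587, 0.809, -0.0]
wrist_force: [0.6, 0.5, -6.8]
finger_gap: 0.0347
```

```bash
python3 snap.py side s5;python3 snap.py top t5 
python3 - <<'E'
import cv2
a=cv2.imread("pics/s5_raw.png")[120:210,200:290];b=cv2.imread("pics/t5_raw.png")[170:260,240:330]
cv2.imwrite("pics/s5d.png",cv2.hconcat([cv2.resize(x,None,fx=4.4,fy=4.4,interpolation=cv2.INTER_CUBIC) for x in (a,b)]))
E
```

```text
clock 6.75
joint_pos [-0.2976  0.0516 -0.239   1.2805 -0.     -0.6128]
tcp_pos [ 0.4392 -0.051   0.2462]
orientation [-2.000e-04  5.874e-01  8.093e-01 -1.000e-04]
wrist_force [ 0.5793  0.4618 -6.7916]
finger_gap 0.0347
clock 6.8
joint_pos [-0.2977  0.0514 -0.2391  1.2805 -0.     -0.6127]
tcp_pos [ 0.4391 -0.0511  0.2463]
orientation [-1.000e-04  5.874e-01  8.093e-01 -1.000e-04]
wrist_force [ 0.4629  0.6949 -7.0418]
finger_gap 0.0349
```

View pics/s5d.png

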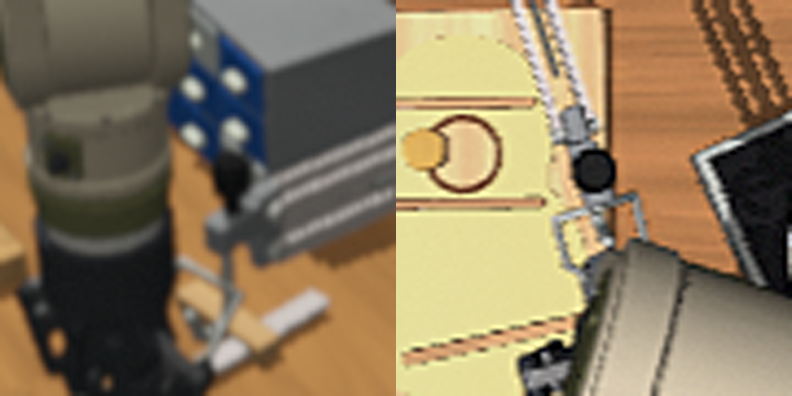

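apply_moves:
  moves:
    - [[0,0,1],0,0]
    - [[0,0,2],0,0]
    - [[0,0,3],0,0]
    - [[0,0,3.6],0,0]
    - [[0,-0.1,4.2],0,0]
    - [[0,-0.1,4.8],0,0]
    - [[0,-0.2,5.4],0,0]
    - [[0,-0.2,6],0,0]
    - [[0,-0.2,6],0,0]
    - [[0,-0.2,6],0,0]

```text
clock: 8.1
tcp_pos: [0.4371, -0.0517, 0.1862]
orientation: [-0.0, 0.587, 0.809, -0.0]
wrist_force: [-5.1, -1.2, -2.3]
finger_gap: 0.0352
```

```bash
python3 snap.py side s6;python3 snap.py top t6 
python3 - <<'E'
import cv2
a=cv2.imread("pics/s6_raw.png")[130:220,200:290];b=cv2.imread("pics/t6_raw.png")[170:260,240:330]
cv2.imwrite("pics/s6d.png",cv2.hconcat([cv2.resize(x,None,fx=4.4,fy=4.4,interpolation=cv2.INTER_CUBIC) for x in (a,b)]))
E
```

```text
clock 8.1
joint_pos [-3.0030e-01  7.4800e-02 -3.6330e-01  1.1335e+00 -3.0000e-04 -6.1540e-01]
tcp_pos [ 0.4371 -0.0517  0.1862]
orientation [-3.000e-04  5.874e-01  8.093e-01 -3.000e-04]
wrist_force [-5.0653 -1.2404 -2.3446]
finger_gap 0.0352
clock 8.15
joint_pos [-3.0030e-01  7.4700e-02 -3.6320e-01  1.1336e+00 -3.0000e-04 -6.1540e-01]
tcp_pos [ 0.4371 -0.0517  0.1862]
orientation [-3.000e-04  5.874e-01  8.093e-01 -2.000e-04]
wrist_force [-4.7693 -1.3541 -2.4168]
finger_gap 0.0349
```

View pics/s6d.png

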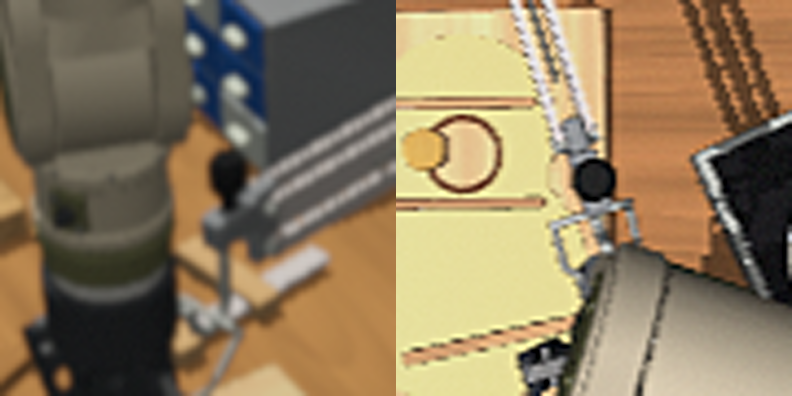

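apply_moves:
  moves:
    - [[0,-0.1,0.2],0,0]
    - [[0,-0.2,0.6],0,0]
    - [[0,-0.3,1.2],0,0]
    - [[0,-0.4,1.8],0,0]
    - [[0,-0.5,2.4],0,0]
    - [[0,-0.6,2.8],0,0]
    - [[0,-0.6,3],0,0]
    - [[0,-0.6,3],0,0]
    - [[0,-0.6,3],0,0]
    - [[0,-0.6,3],0,0]

```text
clock: 9.45
tcp_pos: [0.4318, -0.0536, 0.1564]
orientation: [0.0, 0.587, 0.809, -0.0]
wrist_force: [3.2, -1.1, 0.4]
finger_gap: 0.0347
```

```bash
python3 snap.py side s7;python3 snap.py top t7 
python3 - <<'E'
import cv2
a=cv2.imread("pics/s7_raw.png")[130:220,200:290];b=cv2.imread("pics/t7_raw.png")[170:260,240:330]
cv2.imwrite("pics/s7d.png",cv2.hconcat([cv2.resize(x,None,fx=4.4,fy=4.4,interpolation=cv2.INTER_CUBIC) for x in (a,b)]))
E
```

```text
clock 9.45
joint_pos [-3.0830e-01  8.4300e-02 -4.2930e-01  1.0571e+00 -1.0000e-04 -6.2340e-01]
tcp_pos [ 0.4318 -0.0536  0.1564]
orientation [ 1.000e-04  5.874e-01  8.093e-01 -0.000e+00]
wrist_force [ 3.2185 -1.1221  0.3853]
finger_gap 0.0347
clock 9.5
joint_pos [-3.0830e-01  8.4300e-02 -4.2930e-01  1.0571e+00 -1.0000e-04 -6.2340e-01]
tcp_pos [ 0.4318 -0.0536  0.1564]
orientation [ 0.      0.5874  0.8093 -0.    ]
wrist_force [ 2.9897 -0.4782 -0.5305]
finger_gap 0.0351
```

View pics/s7d.png

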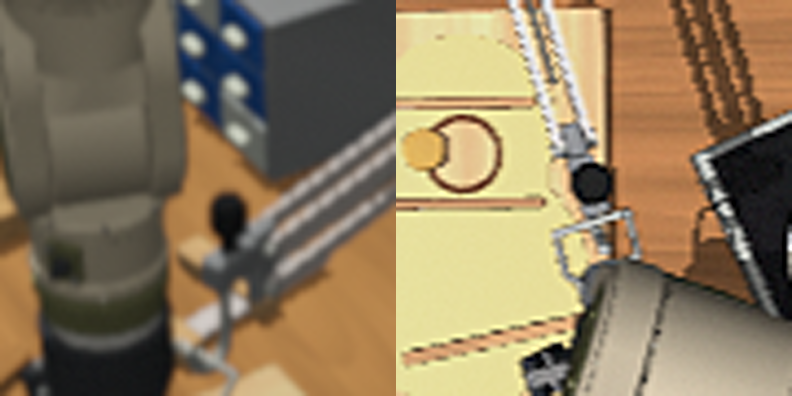

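apply_moves:
  moves:
    - [[0,0.1,0],0,0]
    - [[0,0.2,0],0,0]
    - [[0,0.3,0],0,0]
    - [[0,0.3,0],0,0]
    - [[0,0.3,0],0,0]
    - [[0,0.3,0],0,0]
    - [[0,0.3,0],0,0]
    - [[0,0.3,0],0,0]
    - [[0,0.3,0],0,0]
    - [[0,0.3,0],0,0]

```text
clock: 10.8
tcp_pos: [0.4346, -0.0526, 0.1563]
orientation: [-0.0, 0.587, 0.809, 0.0]
wrist_force: [-2.6, 0.3, -1.6]
finger_gap: 0.0348
```

```bash
python3 snap.py side s8;python3 snap.py top t8 
python3 - <<'E'
import cv2
a=cv2.imread("pics/s8_raw.png")[130:220,200:290];b=cv2.imread("pics/t8_raw.png")[170:260,240:330]
cv2.imwrite("pics/s8d.png",cv2.hconcat([cv2.resize(x,None,fx=4.4,fy=4.4,interpolation=cv2.INTER_CUBIC) for x in (a,b)]))
E
```

```text
clock 10.8
joint_pos [-3.0420e-01  8.9600e-02 -4.2370e-01  1.0576e+00  1.0000e-04 -6.1940e-01]
tcp_pos [ 0.4346 -0.0526  0.1563]
orientation [-1.000e-04  5.874e-01  8.093e-01  0.000e+00]
wrist_force [-2.5599  0.2983 -1.574 ]
finger_gap 0.0348
clock 10.85
joint_pos [-3.0420e-01  8.9600e-02 -4.2360e-01  1.0575e+00  1.0000e-04 -6.1940e-01]
tcp_pos [ 0.4347 -0.0526  0.1563]
orientation [-0.      0.5874  0.8093  0.    ]
wrist_force [-3.9482 -0.4344 -1.3133]
finger_gap 0.0351
```

View pics/s8d.png

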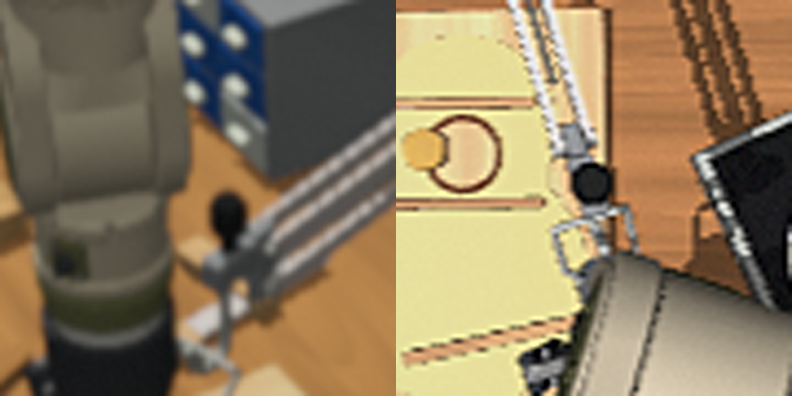

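apply_moves:
  moves:
    - [[0,-0.1,0.2],0,0]
    - [[0,-0.2,0.5],0,0]
    - [[0,-0.2,0.8],0,0]
    - [[0,-0.2,1],0,0]
    - [[0,-0.2,1],0,0]
    - [[0,-0.2,1],0,0]
    - [[0,-0.2,1],0,0]
    - [[0,-0.2,1],0,0]
    - [[0,-0.2,1],0,0]
    - [[0,-0.2,1],0,0]

```text
clock: 12.15
tcp_pos: [0.4328, -0.0532, 0.1463]
orientation: [-0.0, 0.587, 0.809, 0.0]
wrist_force: [4.4, 0.1, 0.1]
finger_gap: 0.0351
```

```bash
python3 - <<'E'
from workcell import env
import numpy as np
F=[]
for i in range(8):
    env.read_camera("wrist"); F.append(env.get_state()["wrist_force"])
print(np.mean(F,0),np.std(F,0))
E
python3 snap.py side s9;python3 snap.py top t9 >/dev/null
python3 - <<'E'
import cv2
a=cv2.imread("pics/s9_raw.png")[130:220,200:290];b=cv2.imread("pics/t9_raw.png")[170:260,240:330]
cv2.imwrite("pics/s9d.png",cv2.hconcat([cv2.resize(x,None,fx=4.4,fy=4.4,interpolation=cv2.INTER_CUBIC) for x in (a,b)]))
E
```

```text
[3.76450216 0.05297498 0.3391856 ] [0.62689868 0.56094394 0.49394476]
clock 12.55
joint_pos [-3.0680e-01  9.3900e-02 -4.4500e-01  1.0319e+00  1.0000e-04 -6.2210e-01]
tcp_pos [ 0.4328 -0.0532  0.1463]
orientation [-0.      0.5873  0.8093  0.    ]
wrist_force [3.1975 0.0585 1.1719]
finger_gap 0.0352
```

View pics/s9d.png

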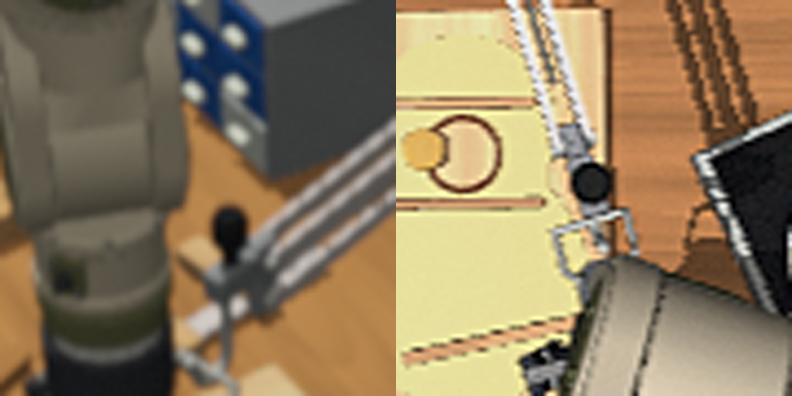

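apply_moves:
  moves:
    - [[0,0.1,0],0,0]
    - [[0,0.1,0],0,0]
    - [[0,0.1,0],0,1]
    - [[0,0.1,0],0,1]
    - [[0,0.1,0],0,1]
    - [[0,0.1,0],0,1]
    - [[0,0,0],0,1]
    - [[0,-1,0],0,1]
    - [[0,-3,0],0,1]
    - [[0,-5.5,0],0,1]

```text
clock: 13.9
tcp_pos: [0.3788, -0.0704, 0.1461]
orientation: [-0.0, 0.587, 0.809, -0.0]
wrist_force: [-0.5, 0.1, 0.2]
finger_gap: 0.0853
```

```bash
python3 snap.py side s10;python3 snap.py wrist w10 >/dev/null
python3 - <<'E'
import cv2
a=cv2.imread("pics/s10_raw.png")[130:260,190:320];b=cv2.imread("pics/w10_raw.png")
cv2.imwrite("pics/s10d.png",cv2.resize(a,None,fx=4.4,fy=4.4,interpolation=cv2.INTER_CUBIC))
E
```

```text
clock 13.9
joint_pos [-3.9280e-01 -3.3000e-03 -5.4870e-01  1.0261e+00 -2.0000e-04 -7.0850e-01]
tcp_pos [ 0.3788 -0.0704  0.1461]
orientation [-3.000e-04  5.872e-01  8.094e-01 -2.000e-04]
wrist_force [-0.4989  0.1173  0.1653]
finger_gap 0.0853
```

View pics/s10d.png

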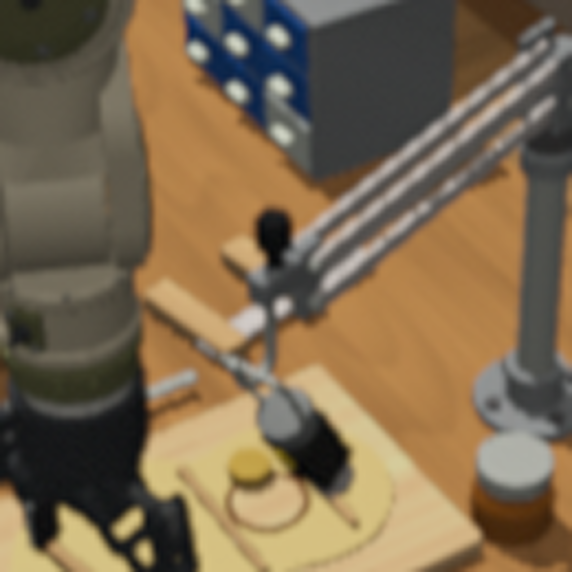

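View pics/w10.png

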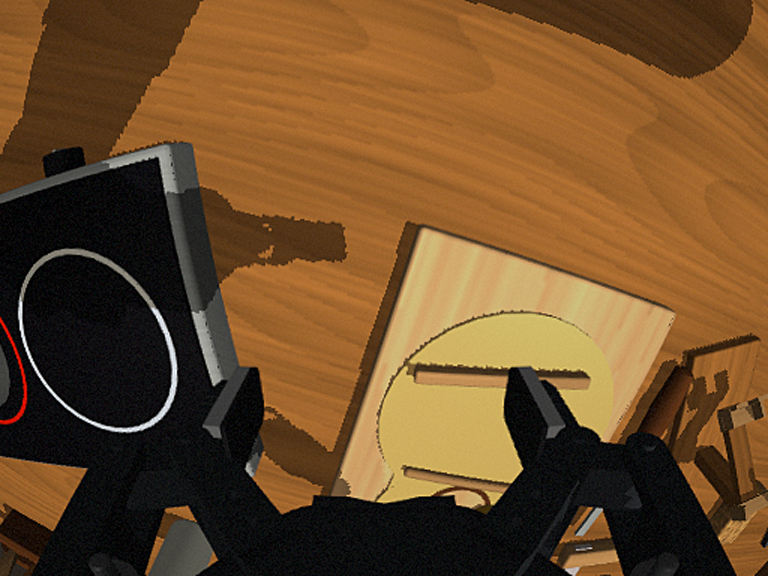

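apply_moves:
  moves:
    - [[-2,-0.8,0],0,1]
    - [[-6,-1.5,-1],4,1]
    - [[-10,-2,-3],9,1]
    - [[-14.5,-2.4,-5.5],14,1]
    - [[-19,-2.8,-8],18,1]
    - [[-23.5,-3.1,-9],22,1]
    - [[-27.5,-3.4,-9],26,1]
    - [[-30.5,-3.6,-9],28,1]
    - [[-31.8,-3.7,-9],28,1]
    - [[-31.8,-3.7,-9],28,1]

```text
clock: 15.25
tcp_pos: [0.4436, -0.3841, 0.2358]
orientation: [-0.001, 0.766, 0.643, 0.0]
wrist_force: [-0.6, 0.1, -0.7]
finger_gap: 0.0853
```

```bash
python3 snap.py wrist w11;python3 snap.py side s11 >/dev/null
```

```text
clock 15.25
joint_pos [-8.506e-01  3.362e-01  8.950e-02  1.325e+00  3.000e-04 -6.769e-01]
tcp_pos [ 0.4436 -0.3841  0.2358]
orientation [-5.000e-04  7.658e-01  6.431e-01  1.000e-04]
wrist_force [-0.5741  0.1388 -0.7165]
finger_gap 0.0853
```

View pics/w11.png

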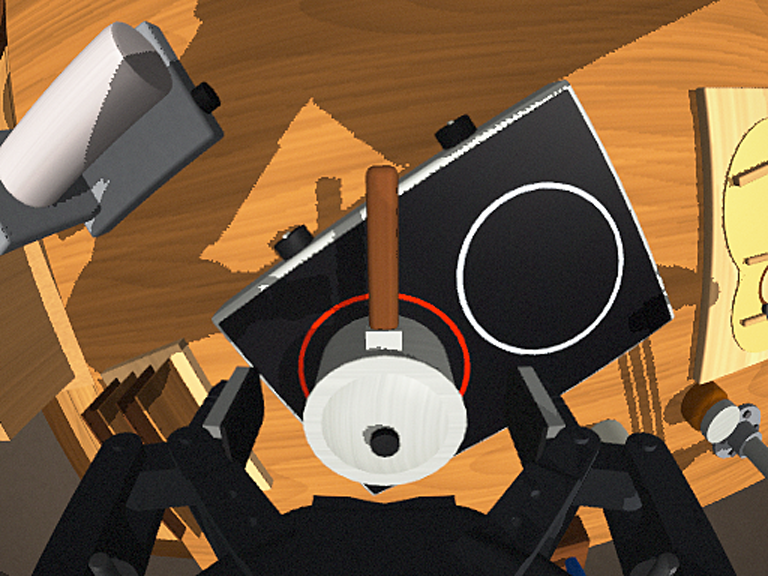

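View pics/s11.png

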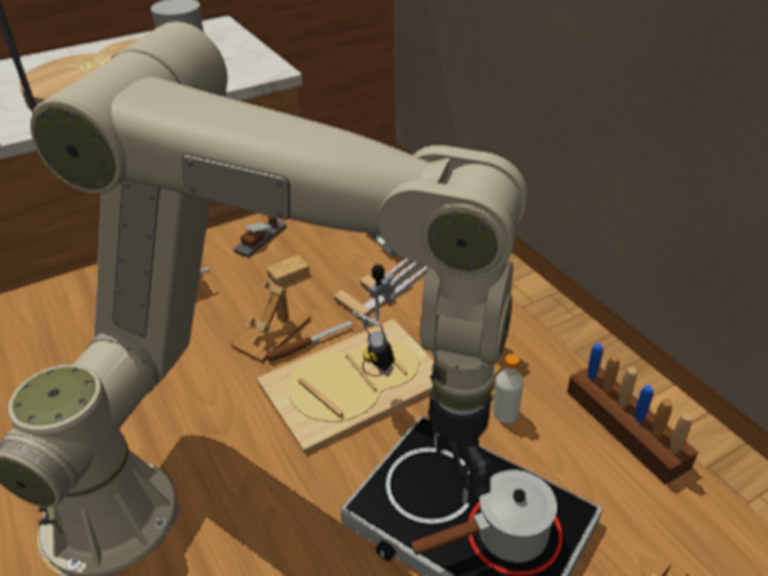

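```bash
python3 - <<'E'
from h import *
import pickle
np.set_printoptions(precision=4,suppress=True)
s,r=pickle.load(open("pics/w11.pkl","rb"))
p=lambda u,v,z:wplane(s,r,(u/1.5,v/1.5),z)
print("end",p(382,168,.108),"root",p(384,328,.108),"lidknob",p(385,436,.148))
im=r["pixels"][:,:,::-1];hsv=cv2.cvtColor(np.ascontiguousarray(im),cv2.COLOR_BGR2HSV)
def circ(P):
    A=np.c_[2*P,np.ones(len(P))];q=np.linalg.lstsq(A,(P**2).sum(1),rcond=None)[0];return q[:2],np.sqrt(q[2]+q[:2]@q[:2])
wh=((hsv[...,1]<60)&(hsv[...,2]>150)).astype(np.uint8)
n,l,st,_=cv2.connectedComponentsWithStats(wh)
for i in range(1,n):
    if 300<=st[i,0]<330 and st[i,2]>90:
        ys,xs=np.nonzero(l==i);P=np.array([wplane(s,r,(x,y),.045)[:2] for x,y in zip(xs,ys)]);print("white",st[i],circ(P))
red=((hsv[...,0]<6)|(hsv[...,0]>174))&(hsv[...,1]>180)&(hsv[...,2]>120);red[:, :190]=0;red[:,330:]=0
ys,xs=np.nonzero(red);P=np.array([wplane(s,r,(x,y),.045)[:2] for x,y in zip(xs,ys)]);print("red",circ(P))
E
```

```text
end [ 0.3798 -0.3734  0.108 ] root [ 0.483  -0.3904  0.108 ] lidknob [ 0.5415 -0.4001  0.148 ]
white [ 304  121  112  116 1232] (array([ 0.4871, -0.2572]), np.float64(0.07221618046482785))
red (array([ 0.5534, -0.4031]), np.float64(0.07226399341745422))
```

apply_moves:
  moves:
    - [[0,0,2],0,1]
    - [[0,0,5],0,1]
    - [[0,0,9],0,1]
    - [[0,0,12.5],0,1]
    - [[0,0,15],0,1]
    - [[0,0,15.6],0,1]
    - [[0,0,15.6],0,0.2]
    - [[0,0,15.6],0,0]
    - [[0,0,15.6],0,0]
    - [[0,0,15.6],0,0]
  squeeze: 40

```text
clock: 16.6
tcp_pos: [0.4443, -0.3844, 0.0812]
orientation: [0.001, 0.766, 0.643, 0.0]
wrist_force: [-0.4, 0.5, 4.4]
finger_gap: 0.0195
```

```bash
python3 snap.py wrist w12;
```

```text
clock 16.6
joint_pos [-8.499e-01  4.205e-01 -1.776e-01  9.714e-01  2.000e-04 -6.767e-01]
tcp_pos [ 0.4443 -0.3844  0.0812]
orientation [7.000e-04 7.656e-01 6.433e-01 1.000e-04]
wrist_force [-0.3934  0.5143  4.3643]
finger_gap 0.0195
```

View pics/w12.png

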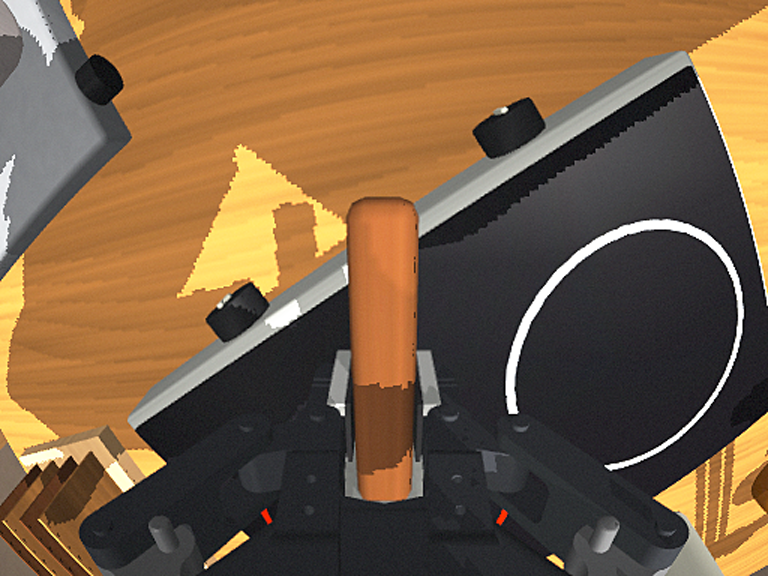

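apply_moves:
  moves:
    - [[0.5,-0.3,0],0,0]
    - [[1.7,-1.1,0],0,0]
    - [[3.5,-2.3,0],0,0]
    - [[5.5,-3.7,0],0,0]
    - [[7.7,-5.1,0],0,0]
    - [[9.8,-6.5,0],0,0]
    - [[11.6,-7.7,0],0,0]
    - [[12.8,-8.5,0],0,0]
    - [[13.2,-8.8,0],0,0]
    - [[13.2,-8.8,0],0,0]

```text
clock: 17.9
tcp_pos: [0.3804, -0.2392, 0.0808]
orientation: [0.001, 0.766, 0.643, 0.0]
wrist_force: [0.6, -2.1, 6.5]
finger_gap: 0.0197
```

```bash
python3 snap.py top t13;
```

```text
clock 17.9
joint_pos [-0.7403  0.1801 -0.5213  0.8682  0.     -0.567 ]
tcp_pos [ 0.3804 -0.2392  0.0808]
orientation [6.000e-04 7.656e-01 6.433e-01 1.000e-04]
wrist_force [ 0.6447 -2.1432  6.5244]
finger_gap 0.0197
```

View pics/t13.png

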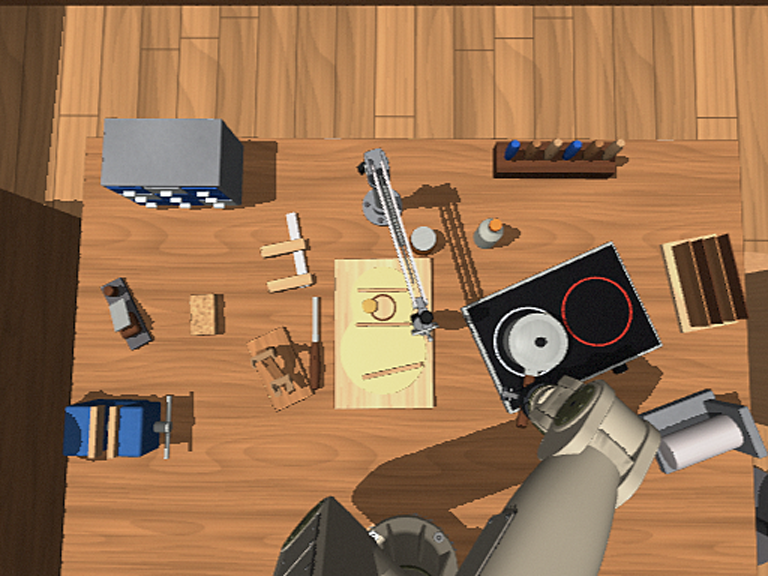

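```bash
python3 - <<'E'
from h import *
im=cv2.imread("pics/t13_raw.png")
cv2.imwrite("pics/c13.png",cv2.resize(im[190:290,310:430],None,fx=6,fy=6,interpolation=cv2.INTER_CUBIC))
E
```

```text
(no output)
```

View pics/c13.png

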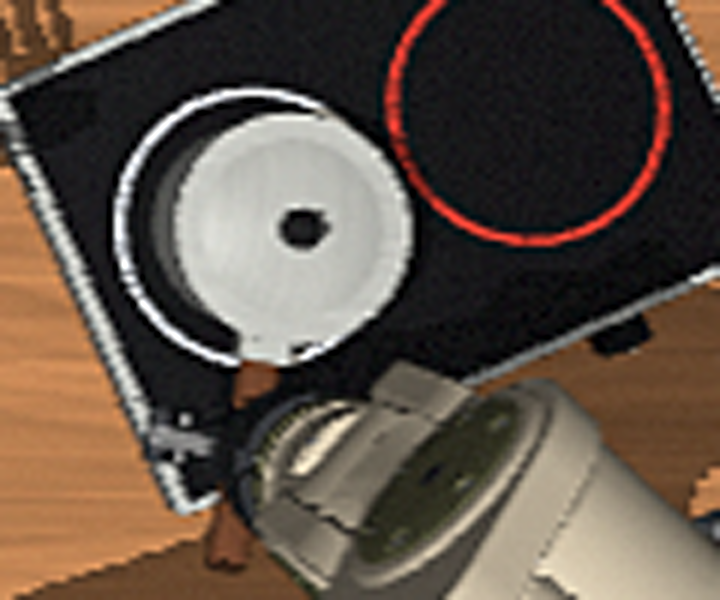

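```bash
python3 - <<'E'
from h import *
f=lambda u,v:cr(310,190,6,u,v)
print(plane("top",f(293,229),.126),plane("top",f(302,228),.148))
E
```

```text
[ 0.48614664 -0.25891257  0.126     ] [ 0.48687444 -0.25776673  0.148     ]
```

apply_moves:
  moves:
    - [[0,0,0],0,1]
    - [[0,0,0],0,1]
    - [[0,0,0],0,1]
    - [[0,0,-1],0,1]
    - [[0,0,-4],0,1]
    - [[0,0,-9],0,1]
    - [[0,0,-14.5],0,1]
    - [[0,0,-20],0,1]
    - [[0,0,-25],0,1]
    - [[0,0,-28],0,1]

```text
clock: 19.2
tcp_pos: [0.3802, -0.239, 0.3638]
orientation: [0.002, 0.766, 0.643, 0.0]
wrist_force: [-0.1, 0.9, -0.5]
finger_gap: 0.0852
```

```bash
python3 snap.py top t14; python3 snap.py side s14 >/dev/null
python3 - <<'E'
import cv2
a=cv2.imread("pics/s14_raw.png")[130:260,190:320];b=cv2.imread("pics/t14_raw.png")[160:290,240:370]
cv2.imwrite("pics/s14d.png",cv2.hconcat([cv2.resize(x,None,fx=3,fy=3,interpolation=cv2.INTER_CUBIC) for x in (a,b)]))
E
```

```text
clock 19.2
joint_pos [-7.4040e-01  5.8600e-02  5.3900e-02  1.5622e+00  2.0000e-04 -5.6700e-01]
tcp_pos [ 0.3802 -0.239   0.3638]
orientation [1.900e-03 7.657e-01 6.432e-01 3.000e-04]
wrist_force [-0.1061  0.8502 -0.5241]
finger_gap 0.0852
```

View pics/s14d.png

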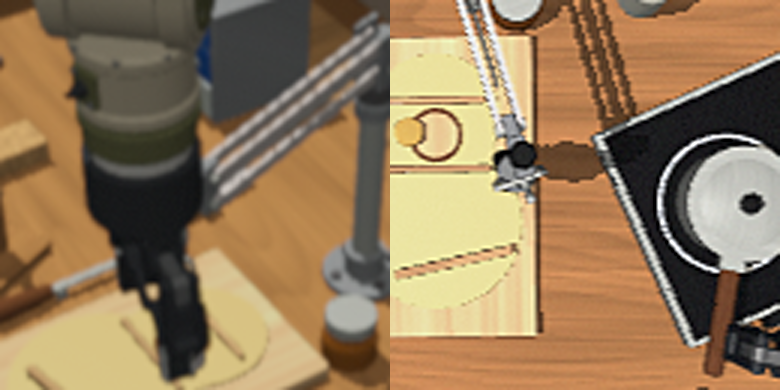

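```bash
python3 - <<'E'
from h import *
np.set_printoptions(precision=4,suppress=True)
im=cv2.imread("pics/t14_raw.png");g=im.max(2)
m=(g<60).astype(np.uint8);m[:200]=0;m[222:]=0;m[:,:274]=0;m[:,292:]=0
n,l,st,c=cv2.connectedComponentsWithStats(m)
for i in range(1,n):
    if st[i,4]>8: print(st[i],c[i],plane("top",c[i],.335), plane("top",c[i],.34))
cv2.imwrite("pics/c14.png",cv2.resize(im[195:240,262:307],None,fx=10,fy=10,interpolation=cv2.INTER_CUBIC))
E
```

```text
[275 207  14   9  81] [282.6667 211.1852] [ 0.5261 -0.0237  0.335 ] [ 0.5259 -0.0235  0.34  ]
```

View pics/c14.png

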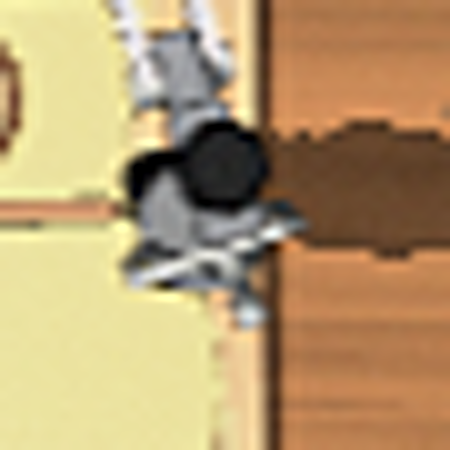

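apply_moves:
  moves:
    - [[0.5,0.2,-1],0,1]
    - [[2,1,-3],-3,1]
    - [[5,2.3,-5],-7,1]
    - [[8.5,3.9,-5],-12,1]
    - [[12.5,5.7,-5],-16,1]
    - [[16.5,7.6,-5],-21,1]
    - [[20,9.2,-5],-25,1]
    - [[22.5,10.3,-5],-28,1]
    - [[23.3,10.7,-5],-28.2,1]
    - [[23.3,10.7,-5],-28.2,1]

```text
clock: 20.55
tcp_pos: [0.5254, -0.0276, 0.4096]
orientation: [-0.001, 0.586, 0.81, -0.0]
wrist_force: [0.3, -0.2, -0.6]
finger_gap: 0.0856
```

```bash
python3 snap.py side s15;python3 snap.py wrist w15 >/dev/null
python3 - <<'E'
import cv2
a=cv2.imread("pics/s15_raw.png")[100:260,190:350]
cv2.imwrite("pics/s15d.png",cv2.resize(a,None,fx=3.6,fy=3.6,interpolation=cv2.INTER_CUBIC))
E
```

```text
clock 20.55
joint_pos [-2.0490e-01  2.4030e-01  3.8360e-01  1.7158e+00 -2.0000e-04 -5.2390e-01]
tcp_pos [ 0.5254 -0.0276  0.4096]
orientation [-8.000e-04  5.858e-01  8.104e-01 -4.000e-04]
wrist_force [ 0.3142 -0.161  -0.5862]
finger_gap 0.0856
```

View pics/s15d.png

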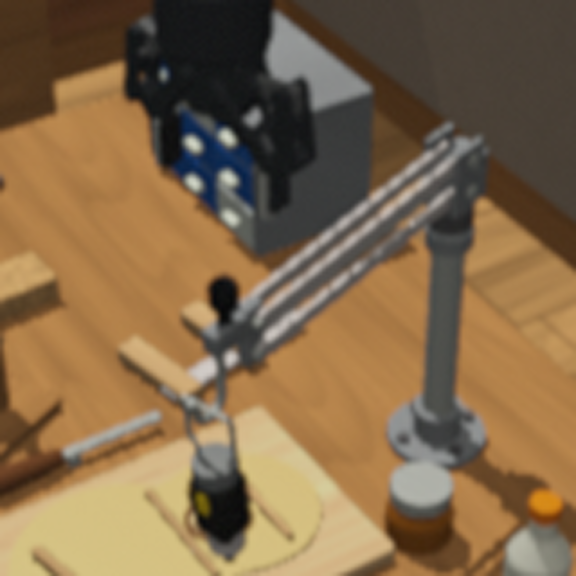

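View pics/w15.png

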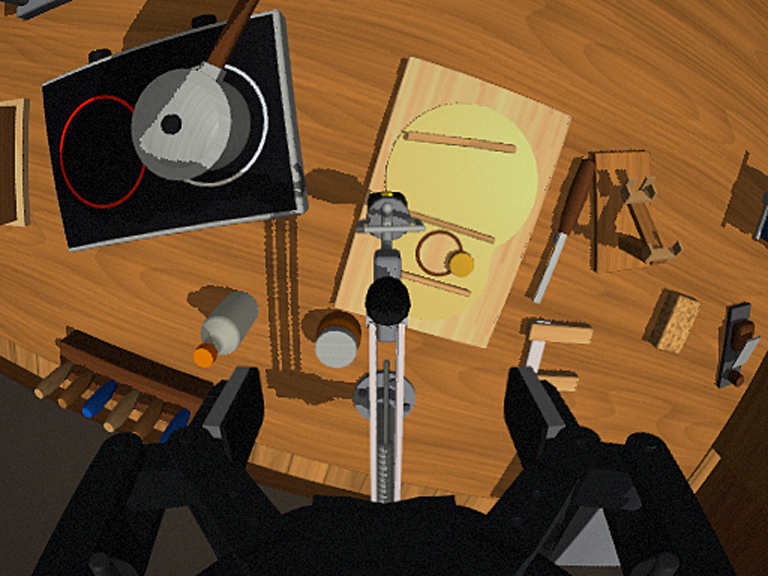

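```bash
python3 - <<'E'
from h import *
import pickle
np.set_printoptions(precision=4,suppress=True)
k,e=tri((284.2,211.1),cr(190,100,3.6,224,297));print(k,e)
s,r=pickle.load(open("pics/w15.pkl","rb"))
print(wproj(s,r,k)*1.5, wplane(s,r,(387/1.5,300/1.5),k[2]))
# knob vertical extent in side
for v in (280,312): print(tri((284.2,211.1),cr(190,100,3.6,224,v))[0])
E
```

```text
[ 0.5264 -0.0277  0.3296] 0.00011489988772026017
[382.4662 298.775 ] [ 0.5263 -0.0251  0.3296]
[ 0.5265 -0.0272  0.3442]
[ 0.5264 -0.0281  0.3164]
```

apply_moves:
  moves:
    - [[0,0.1,1],0,1]
    - [[0,0.1,3],0,1]
    - [[0.05,0.1,5.5],0,1]
    - [[0.05,0.1,8],0,1]
    - [[0.05,0.1,9.4],0,1]
    - [[0.05,0.1,9.4],0,0.6]
    - [[0.05,0.1,9.4],0,0.4]
    - [[0.05,0.1,9.4],0,0.2]
    - [[0.05,0.1,9.4],0,0.1]
    - [[0.05,0.1,9.4],0,0.1]
  squeeze: 25

```text
clock: 21.9
tcp_pos: [0.5268, -0.027, 0.3167]
orientation: [0.001, 0.586, 0.81, 0.0]
wrist_force: [0.4, 0.3, 0.8]
finger_gap: 0.0227
```

```bash
python3 snap.py side s16;python3 snap.py wrist w16 >/dev/null
python3 - <<'E'
import cv2
a=cv2.imread("pics/s16_raw.png")[100:260,190:350]
cv2.imwrite("pics/s16d.png",cv2.resize(a,None,fx=3.6,fy=3.6,interpolation=cv2.INTER_CUBIC))
E
```

```text
clock 21.9
joint_pos [-2.0360e-01  2.0980e-01  1.1610e-01  1.4759e+00  1.0000e-04 -5.2250e-01]
tcp_pos [ 0.5268 -0.027   0.3167]
orientation [5.000e-04 5.859e-01 8.104e-01 3.000e-04]
wrist_force [0.4208 0.3361 0.8271]
finger_gap 0.0227
```

View pics/s16d.png

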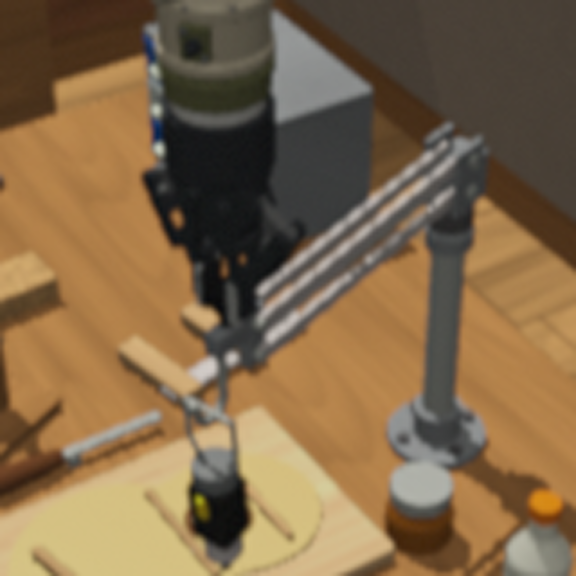

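View pics/w16.png

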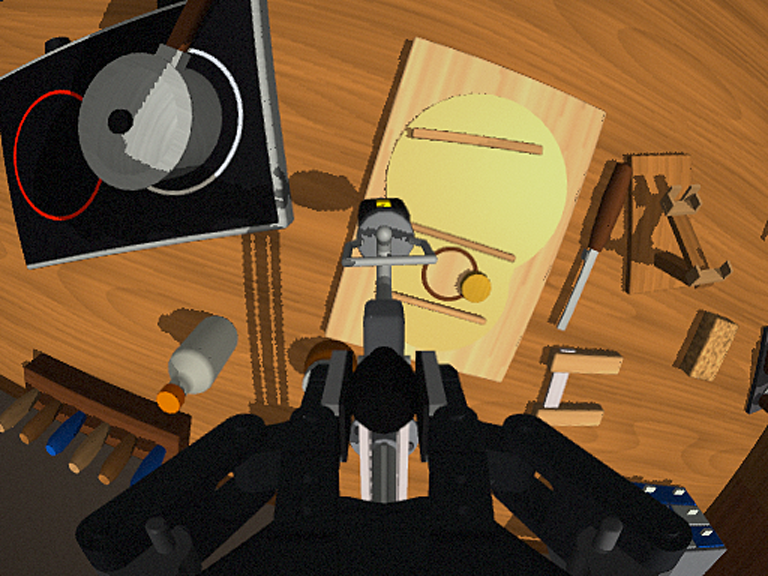

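apply_moves:
  moves:
    - [[0.1,0,0],0.2,0.1]
    - [[0.38,0,0],0.8,0.1]
    - [[0.86,0.01,0],1.8,0.1]
    - [[1.53,0.04,0],3.2,0.1]
    - [[2.39,0.1,0],5,0.1]
    - [[3.35,0.2,0],7,0.1]
    - [[4.3,0.34,0],9,0.1]
    - [[5.24,0.5,0],11,0.1]
    - [[6.18,0.7,0],13,0.1]
    - [[7.11,0.94,0],15,0.1]

```text
clock: 23.25
tcp_pos: [0.5132, 0.0439, 0.3165]
orientation: [0.001, 0.687, 0.726, 0.0]
wrist_force: [4.5, -1.0, -0.2]
finger_gap: 0.0227
```

apply_moves:
  moves:
    - [[0.96,0.05,0],2,0.1]
    - [[1.92,0.12,0],4,0.1]
    - [[2.87,0.22,0],6,0.1]
    - [[3.82,0.36,0],8,0.1]
    - [[4.77,0.52,0],10,0.1]
    - [[5.71,0.7,0],12,0.1]
    - [[6.64,0.92,0],14,0.1]
    - [[7.57,1.16,0],16,0.1]
    - [[8.49,1.44,0],18,0.1]
    - [[9.39,1.76,0],20,0.1]

```text
clock: 24.5
tcp_pos: [0.5243, 0.1384, 0.3161]
orientation: [-0.0, 0.803, 0.596, -0.001]
wrist_force: [1.2, -0.6, 0.0]
finger_gap: 0.0229
```

apply_moves:
  moves:
    - [[0.96,0.02,0],2,0.1]
    - [[1.92,0.07,0],4,0.1]
    - [[2.87,0.16,0],6,0.1]
    - [[3.82,0.28,0],8,0.1]
    - [[4.77,0.44,0],10,0.1]
    - [[5.71,0.62,0],12,0.1]
    - [[6.55,0.81,0],13.8,0.1]
    - [[7.25,0.99,0],15.3,0.1]
    - [[7.8,1.15,0],16.5,0.1]
    - [[8.26,1.3,0],17.5,0.1]

```text
clock: 25.75
tcp_pos: [0.5603, 0.2143, 0.3159]
orientation: [-0.001, 0.884, 0.467, -0.001]
wrist_force: [-5.4, 2.7, -0.2]
finger_gap: 0.0226
```

apply_moves:
  moves:
    - [[0.4,-0.05,0],0.8,0.1]
    - [[0.8,-0.1,0],1.7,0.1]
    - [[1.2,-0.1,0],2.5,0.1]
    - [[1.6,-0.08,0],3.3,0.1]
    - [[2,-0.06,0],4.2,0.1]
    - [[2.4,-0.02,0],5,0.1]
    - [[2.8,0.02,0],5.8,0.1]
    - [[3.2,0.06,0],6.7,0.1]
    - [[3.5,0.1,0],7.3,0.1]
    - [[3.8,0.14,0],8,0.1]

```text
clock: 27.0
tcp_pos: [0.5841, 0.2447, 0.3162]
orientation: [-0.0, 0.915, 0.405, 0.0]
wrist_force: [-3.9, 2.3, -0.7]
finger_gap: 0.0226
```

```bash
python3 snap.py top t17; python3 - <<'E'
import cv2
b=cv2.imread("pics/t17_raw.png")[80:240,130:320]
cv2.imwrite("pics/t17d.png",cv2.resize(b,None,fx=4,fy=3.6,interpolation=cv2.INTER_CUBIC))
E
```

```text
clock 27.0
joint_pos [2.6970e-01 4.3480e-01 4.2960e-01 1.5657e+00 7.0000e-04 1.0076e+00]
tcp_pos [0.5841 0.2447 0.3162]
orientation [-4.000e-04  9.145e-01  4.045e-01  0.000e+00]
wrist_force [-3.9081  2.288  -0.6962]
finger_gap 0.0226
```

View pics/t17d.png

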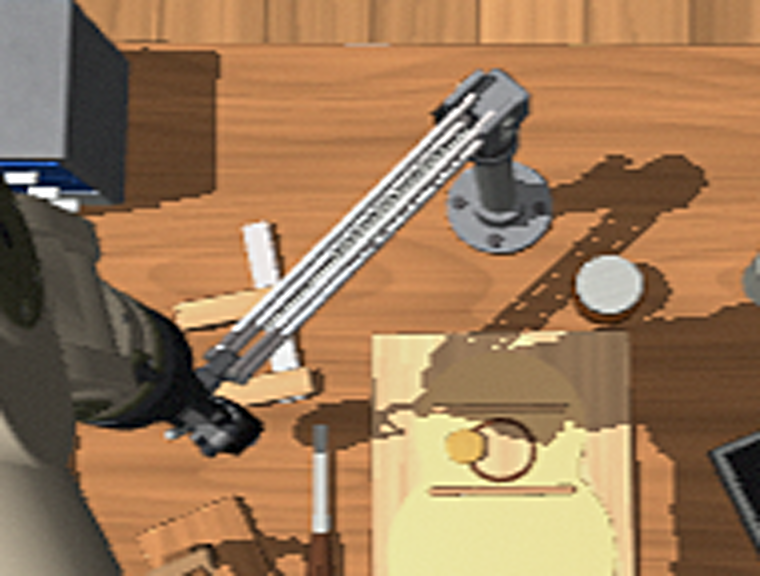

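apply_moves:
  moves:
    - [[0.2,-0.05,0],0.4,0.1]
    - [[0.36,-0.1,0],0.8,0.1]
    - [[0.52,-0.1,0],1.1,0.1]
    - [[0.66,-0.1,0],1.4,0.1]
    - [[0.8,-0.1,0],1.7,0.1]
    - [[0.94,-0.1,0],2,0.1]
    - [[1.08,-0.1,0],2.3,0.1]
    - [[1.2,-0.1,0],2.5,0.1]
    - [[1.32,-0.1,0],2.8,0.1]
    - [[1.44,-0.1,0],3,0.1]

```text
clock: 28.3
tcp_pos: [0.5936, 0.2551, 0.3165]
orientation: [0.001, 0.925, 0.38, 0.0]
wrist_force: [2.4, -4.5, 0.7]
finger_gap: 0.0224
```

apply_moves:
  moves:
    - [[0.12,0.03,0],0.2,0.1]
    - [[0.24,0.05,0],0.5,0.1]
    - [[0.36,0.05,0],0.7,0.1]
    - [[0.48,0.05,0],1,0.1]
    - [[0.6,0.05,0],1.2,0.1]
    - [[0.72,0.06,0],1.5,0.1]
    - [[0.84,0.06,0],1.7,0.1]
    - [[0.96,0.07,0],2,0.1]
    - [[1.08,0.07,0],2.2,0.1]
    - [[1.2,0.08,0],2.5,0.1]

```text
clock: 29.55
tcp_pos: [0.6022, 0.2634, 0.3163]
orientation: [0.0, 0.933, 0.36, 0.0]
wrist_force: [2.0, -4.1, -0.7]
finger_gap: 0.0227
```

apply_moves:
  moves:
    - [[0.12,0.03,0],0.2,0.1]
    - [[0.24,0.03,0],0.5,0.1]
    - [[0.36,0.04,0],0.7,0.1]
    - [[0.48,0.04,0],1,0.1]
    - [[0.6,0.05,0],1.2,0.1]
    - [[0.72,0.06,0],1.5,0.1]
    - [[0.84,0.06,0],1.7,0.1]
    - [[0.96,0.07,0],2,0.1]
    - [[1.08,0.07,0],2.2,0.1]
    - [[1.2,0.08,0],2.5,0.1]

```text
clock: 30.8
tcp_pos: [0.6113, 0.2712, 0.3163]
orientation: [-0.0, 0.94, 0.34, -0.0]
wrist_force: [-1.1, -0.1, -0.1]
finger_gap: 0.0227
```

Tangential force is still only friction (about −1 N), so it is not at the stop yet.

apply_moves:
  moves:
    - [[0.12,0,0],0.2,0.1]
    - [[0.24,0.01,0],0.5,0.1]
    - [[0.36,0.01,0],0.7,0.1]
    - [[0.48,0.01,0],1,0.1]
    - [[0.6,0.02,0],1.2,0.1]
    - [[0.72,0.02,0],1.5,0.1]
    - [[0.84,0.03,0],1.7,0.1]
    - [[0.96,0.03,0],2,0.1]
    - [[1.08,0.04,0],2.2,0.1]
    - [[1.2,0.04,0],2.5,0.1]

```text
clock: 32.05
tcp_pos: [0.6134, 0.2723, 0.3142]
orientation: [0.003, 0.948, 0.318, -0.011]
wrist_force: [-24.6, -22.3, 1.0]
finger_gap: 0.0227
```

apply_moves:
  moves:
    - [[-0.2,0,0],-0.4,0.1]
    - [[-0.4,0,0],-0.9,0.1]
    - [[-0.55,0,0],-1.3,0.1]
    - [[-0.65,0,0],-1.5,0.1]
    - [[-0.7,0,0],-1.6,0.1]
    - [[-0.7,0,0],-1.6,0.1]
    - [[-0.7,0,0],-1.6,0.1]
    - [[-0.7,0,0],-1.6,0.1]
    - [[-0.7,0,0],-1.6,0.1]
    - [[-0.7,0,0],-1.6,0.1]

```text
clock: 33.3
tcp_pos: [0.6123, 0.2716, 0.3154]
orientation: [0.001, 0.943, 0.332, -0.004]
wrist_force: [-9.4, -8.8, 1.2]
finger_gap: 0.0227
```

apply_moves:
  moves:
    - [[-0.1,0,0],-0.2,0.1]
    - [[-0.2,0,0],-0.4,0.1]
    - [[-0.2,0,0],-0.4,0.1]
    - [[-0.2,0,0],-0.4,0.1]
    - [[-0.2,0,0],-0.4,0.1]
    - [[-0.2,0,0],-0.4,0.5]
    - [[-0.2,0,0],-0.4,1]
    - [[-0.2,0,0],-0.4,1]
    - [[-0.2,0,0],-0.4,1]
    - [[-0.2,0,0],-0.4,1]

```text
clock: 34.55
tcp_pos: [0.6139, 0.2729, 0.3163]
orientation: [-0.0, 0.942, 0.336, 0.0]
wrist_force: [-0.3, -0.4, 0.1]
finger_gap: 0.0853
```

```bash
python3 snap.py wrist w18
```

```text
clock 34.55
joint_pos [2.9880e-01 5.2660e-01 5.7570e-01 1.6196e+00 2.0000e-04 1.1843e+00]
tcp_pos [0.6139 0.2729 0.3163]
orientation [-1.000e-04  9.419e-01  3.360e-01  1.000e-04]
wrist_force [-0.2753 -0.4167  0.1206]
finger_gap 0.0853
```

View pics/w18.png

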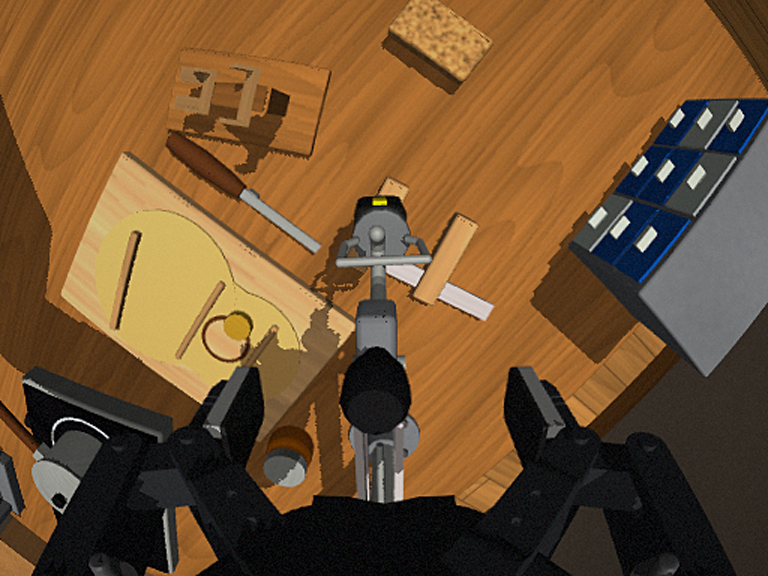

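apply_moves:
  moves:
    - [[-0.15,0,-0.5],0,1]
    - [[-0.15,0,-1.5],0,1]
    - [[-0.15,0,-3.5],0,1]
    - [[-0.15,0,-6.5],0,1]
    - [[-0.15,0,-9],0,1]
    - [[-0.15,0,-10],0,1]
    - [[-2,-3,-10],0,1]
    - [[-5,-7,-10],0,1]
    - [[-8,-12,-10],0,1]
    - [[-10,-16,-10],0,1]

```text
clock: 35.85
tcp_pos: [0.433, 0.3336, 0.4178]
orientation: [-0.0, 0.942, 0.336, 0.001]
wrist_force: [0.1, 0.2, -0.4]
finger_gap: 0.0853
```

```bash
python3 snap.py top t19; python3 snap.py side s19 >/dev/null
```

```text
clock 35.85
joint_pos [5.0940e-01 2.8720e-01 4.6740e-01 1.7490e+00 3.0000e-04 1.3949e+00]
tcp_pos [0.433  0.3336 0.4178]
orientation [-3.000e-04  9.419e-01  3.360e-01  9.000e-04]
wrist_force [ 0.1033  0.1653 -0.3504]
finger_gap 0.0853
```

View pics/t19.png

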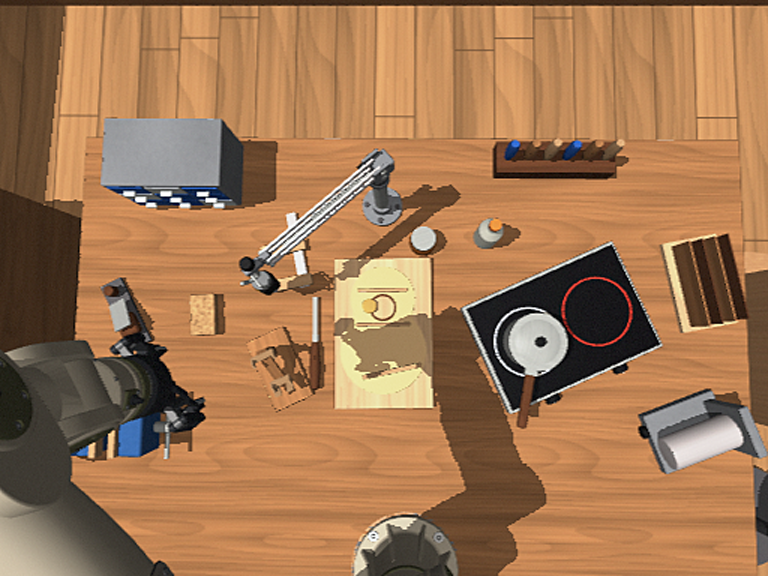

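View pics/s19.png

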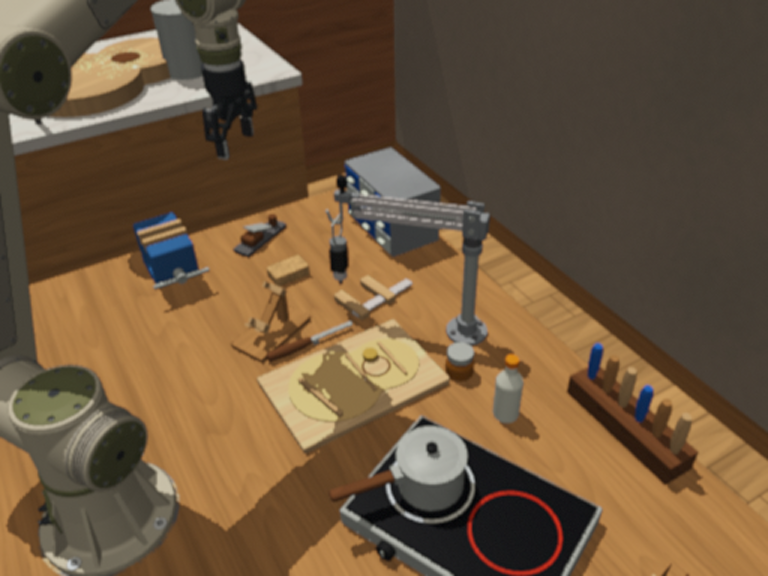

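apply_moves:
  moves:
    - [[-0.5,-0.5,0],0,1]
    - [[-1,-1,0],0,1]
    - [[-1,-1,0],0,1]
    - [[-1,-1,0],0,1]
    - [[-1,-1,0],0,1]
    - [[-1,-1,0],0,1]
    - [[-1,-1,0],0,1]
    - [[-1,-1,0],0,1]
    - [[-1,-1,0],0,1]
    - [[-1,-1,0],0,1]

```text
clock: 37.2
tcp_pos: [0.4211, 0.3348, 0.4163]
orientation: [-0.0, 0.942, 0.336, 0.0]
wrist_force: [0.1, 0.0, 0.2]
finger_gap: 0.0857
```

apply_moves:
  moves:
    - [[0,0,0],0,1]
    - [[0,0,0],0,1]
    - [[0,0,0],0,1]
    - [[0,0,0],0,1]
    - [[0,0,0],0,1]
    - [[0,0,0],0,1]
    - [[0,0,0],0,1]
    - [[0,0,0],0,1]
    - [[0,0,0],0,1]
    - [[0,0,0],0,1]

```text
clock: 38.45
tcp_pos: [0.4211, 0.3348, 0.4163]
orientation: [-0.0, 0.942, 0.336, 0.0]
wrist_force: [-0.2, -0.8, -0.0]
finger_gap: 0.0857
```

apply_moves:
  moves:
    - [[0,0,0],0,1]
    - [[0,0,0],0,1]
    - [[0,0,0],0,1]
    - [[0,0,0],0,1]
    - [[0,0,0],0,1]
    - [[0,0,0],0,1]
    - [[0,0,0],0,1]
    - [[0,0,0],0,1]
    - [[0,0,0],0,1]
    - [[0,0,0],0,1]

```text
clock: 39.7
tcp_pos: [0.4211, 0.3348, 0.4163]
orientation: [-0.0, 0.942, 0.336, 0.0]
wrist_force: [0.4, 0.2, 0.6]
finger_gap: 0.0856
```

```bash
python3 - <<'E'
from snap import *
np.set_printoptions(precision=4,suppress=True)
fr=[]
for i in range(12):
    fr.append(env.read_camera("side")["pixels"][130:200,205:245].astype(int))
# motion: frame differences over ~0.6 s
print([round(np.abs(f-fr[0]).mean(),2) for f in fr], [int(np.abs(f-fr[0]).max()) for f in fr])
s,r=snap("side","s20");s2,r2=snap("top","t20")
a=r["pixels"][105:200,200:260,::-1];b=r2["pixels"][160:220,140:200,::-1]
cv2.imwrite("pics/s20d.png",cv2.resize(a,None,fx=6,fy=6,interpolation=cv2.INTER_CUBIC))
cv2.imwrite("pics/t20d.png",cv2.resize(b,None,fx=8,fy=8,interpolation=cv2.INTER_CUBIC))
print(s["clock"])
E
```

```text
[np.float64(0.0), np.float64(0.42), np.float64(0.43), np.float64(0.41), np.float64(0.41), np.float64(0.42), np.float64(0.41), np.float64(0.42), np.float64(0.41), np.float64(0.41), np.float64(0.42), np.float64(0.42)] [0, 6, 10, 5, 6, 6, 5, 5, 6, 5, 8, 9]
40.3
```

View pics/s20d.png

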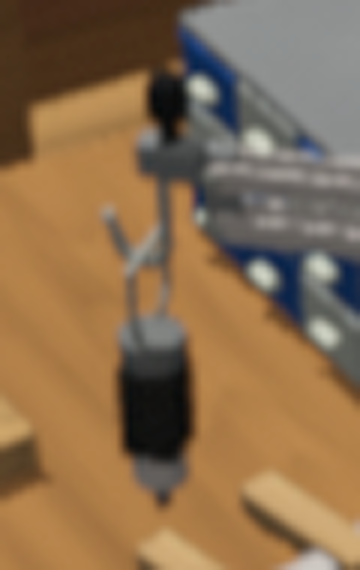

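View pics/t20d.png

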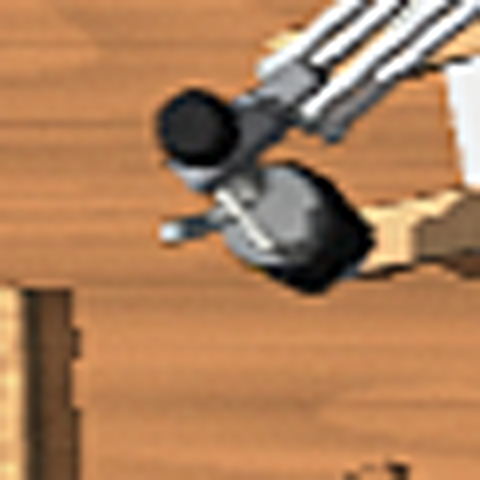

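```bash
python3 - <<'E'
from h import *
k=plane("top",cr(140,160,8,198,127),.331);print(k,tri(cr(140,160,8,198,127),cr(200,105,6,168,98)))
v=(k-np.array([.7877,.0588,0]))[:2];print(np.linalg.norm(v),np.degrees(np.arctan2(v[1],v[0])))
w=np.array([.6123-.7877,.2716-.0588]);print(np.degrees(np.arctan2(w[1],w[0])))
a=cv2.imread("pics/raw_top0.png");b=cv2.imread("pics/t20_raw.png")
d=(cv2.absdiff(a,b).max(2)>40).astype(np.uint8)*255
cv2.imwrite("pics/d20.png",cv2.resize(cv2.hconcat([b,cv2.cvtColor(d,cv2.COLOR_GRAY2BGR)]),(800,300)))
E
```

```text
[0.61156725 0.26927805 0.331     ] (array([0.61167423, 0.26924492, 0.33094617]), np.float64(0.0002221690028408584))
0.2744517379018949 129.9233484250194
129.49698876516413
```

View pics/d20.png

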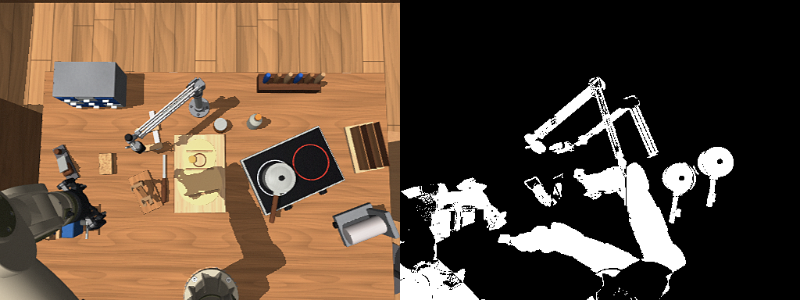

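Nothing else has moved; the arm is at its stop to within about 0.4° (measuring accuracy), and the carver hangs still. I'm handing in.

```bash
python3 -c "
from workcell import env
print(env.hand_in(), env.get_state()['clock'])"
```

```text
the job is handed in; nothing more can be done
the job is handed in; nothing more can be done
```

The job is handed in: the carver hangs on the balancer hook with the arm home on the left, and the glue pot is in the white keep-warm ring. The clock read about 40 s at my last check.

- **Carver:** I rode it down in the grip until the wrist carried almost none of its weight (vertical force about 0.3 N, arm sunk about 66 mm), then let go. The tool could only point down, so the carver was still leaning 45° when released. It swung freely for a few seconds, staying on the hook, and had settled before I moved the arm.
- **Pot:** I slid it by its handle, pressing lightly down rather than lifting. The lid centre measured within about 2 mm of the white ring's centre.
- **Arm home:** I swung the arm by its knob, about 67° in all. On reaching the stop I pressed it with about 33 N at the wrist before easing off and releasing. A last camera fix puts the arm within 0.4° of where it touched the stop, which is about as fine as I can measure.
- **Last checks:** Twelve side pictures over 0.6 s showed no motion of the carver. Comparing the first and last top pictures, only the carver, the arm, the pot and shadows had changed; the robot itself hid the left front of the bench.

Side loads of 3–6 N appeared while seating the bar in the hook and on the arm's swing; I corrected for them as I went. No check failed.

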